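Make up the proofing kit and the sample kit

TASK

Make up two kits from the stock on the grey mat: the proofing kit in the yellow tray is the red marker in the long pen bay and the eraser in the square bay; the sample kit in the green tray is the blue marker in the long pen bay, the pack of cards in the square bay and the glue stick standing upright in the small bay. Set every item flat on the tray floor in the middle of its bay, the markers straight along their bays, and leave the black marker and the brass weight where they are.

Things in the scene. Friction and masses are not known exactly. Their poses are not given: they have to be found in the camera images.
- yellow_tray: Flat open yellow tray, fixed, 165 x 169 mm (x, y). Origin: centre of underside; x away from the robot, y left. Floor 3 mm; rim and dividers 3 mm thick, tops 11 mm above underside. Empty bays: long pen bay nearest the robot (60 x 163, centre x -49.5, y 0), square bay (96 x 104, centre 31.5, -29.5), small bay on the left (96 x 56, centre 31.5, 53.5).
- green_tray: Flat open green tray, fixed, 165 x 169 mm (x, y). Origin: centre of underside; x away from the robot, y left. Floor 3 mm; rim and dividers 3 mm thick, tops 11 mm above underside. Empty bays: long pen bay nearest the robot (60 x 163, centre x -49.5, y 0), square bay (96 x 104, centre 31.5, -29.5), small bay on the left (96 x 56, centre 31.5, 53.5).
- red_marker: Felt marker lying flat, 18 mm wide, 135 mm long, 18 to 20 mm high, about 18 g; white barrel and red cap. Origin at the centre of its underside, y along its length, z up.
- blue_marker: Felt marker lying flat, 18 mm wide, 135 mm long, 18 to 20 mm high, about 18 g; white barrel and blue cap. Origin at the centre of its underside, y along its length, z up.
- black_marker: Felt marker lying flat, 18 mm wide, 135 mm long, 18 to 20 mm high, about 18 g; black all over; not part of a kit, stays where it is. Origin at the centre of its underside, y along its length, z up.
- eraser: Eraser block with a blue sleeve and white ends, 23 x 55 x 15 mm (x, y, z), about 30 g; origin at the centre of its underside, y along its length, z up.
- card_pack: Pack of white cards with a brown band, 56 x 86 x 33 mm (x, y, z), about 100 g; grasp across the 56 mm. Origin at the centre of its underside, z up.
- glue_stick: Glue stick, a white cylinder with a blue band standing upright, 24 mm in diameter, 86 mm tall, about 30 g; origin at the centre of its underside, z up. It can be knocked over.
- brass_weight: Brass check weight with a knob, 29 mm in diameter, 46 mm tall, 200 g, standing among the stock; not part of a kit. Origin at the centre of its underside. All stock lies on a fixed grey mat, top at z = 3 mm; the trays stand either side of the mat on the table (z = 0), either one on the left.

How it is judged:
By the outcome, as a careful person would: the job done as asked, in the order asked, and still so for the second after the job is handed in, with the robot touching nothing.
It also fails if it takes over 117 s, if anything falls off the work surface, if the arm or the gripper's body presses on something with over 40 N, if the wrist force passes 120 N, or if a joint passes its speed limit or range.

ROBOT

A 6-joint arm with a two-finger parallel gripper is mounted at the origin on the work surface; the furniture and walls round the work are solid. World frame = base frame: x ahead of the robot, y to its left, z up, the work surface at z = 0. Lengths are in m, angles in degrees, forces in N, time in s.
With the tool pointing down it reaches from about 0.4 to 0.825 m from the base axis. Payload 7 kg.
Tool frame: the origin (TCP) lies midway between the tips of the shut fingers; the grasp point (between the pads) lies 19 mm behind it; z points along the fingers, y is the direction in which the jaws open and shut (so a half turn about z gives the same grasp; the last joint's range is limited). The gripper opens to 88 mm and grips with 3 to 60 N. Pads are 19 mm wide; open, the fingers measure 130 mm over their backs; the gripper's body (78 mm by 193 mm) begins 47 mm behind the grasp point.
Start: joints at [88.528, 20.546, 0.682, 0, -70.136, -16.507], TCP at [0.208, 0.642, 0.199] pointing down, gripper open.
Joint ranges: [-176.03, 176.03], [-82.01, 121.73], [-58.28, 71.71], [-173.87, 95.51], [-174.79, -0.11], [-173.66, 173.66]. Speed limits (degrees/s): [136.94, 136.94, 172.46, 180, 180, 180].

INTERFACE

Orientations are given as [roll, pitch, yaw] about the fixed x, y, z axes, in that order (R = Rz(yaw) Ry(pitch) Rx(roll)).
In Python, from plant import sensors, cams, job gives the robot as it stands.
- The arm moves only by the tool move_arm, never from a script. Its argument "commands" is a list of rows, each a list of 7 numbers: the finger opening in cm, from 0 to 8.76, then the shift along the tool's x, y, z in cm, then the turn, a rotation vector about the tool's x, y, z in rad. In form: [[hand, x, y, z, wx, wy, wz], ...]. A call has exactly 8 rows; each row is the pose to reach, as a shift and turn from the pose commanded when the call began, along the tool's axes at that moment; what a row does not reach only later rows make up. A row lasts 1/8 s, in which the tool goes at most 62.5 mm and 10.7 degrees, less where a joint would pass 70% of its speed; a pose out of reach is approached as far as the arm can. A call with a gripper value outside its range is refused whole. The fingers move at their own pace and stop on an object; the grip force is fixed at half the most. Time passes only in rows, so rows that repeat a pose let the fingers close, or fill a call up. It gives the time, the measured TCP pose, the force and the opening at its end, in the units of the state.
- sensors.get_obs(): the state, without advancing time (a new reading comes with each control period).
- cams.snapshot(name): name is "scene" or "top"; returns a dict with "frame" (384x512x3 uint8, red, green, blue), "camera_matrix" (3x3 intrinsics, pixels), "R" (3x3) and "t" (3): a world point X has camera coordinates R X + t. Camera axes: x right, y down, z forward; pixel columns grow to the right and rows downward; lengths in m; the calibration is good to about 2 mm. A picture is of the moment at which its call begins. There is no depth.
- job.close_job(): hands the job in, once; it reports no verdict.
The state is a dict: "clock": time; "joint_pos": joint angles; "qvel": joint speeds; "tau": joint torques, N m; "tool_pos": TCP position; "orientation": TCP orientation; "force": force on the tool from outside, world axes, zero at the start; "moment": the same for the moment, N m; "opening": finger opening in m.
Only numpy, scipy, OpenCV 4.12 (cv2) and the standard library are available. Lean on these libraries where they do the work, as an engineer would, in place of code of your own. Each camera call takes 0.05 s, during which the arm holds its last target.

## Working session

There is one attempt and no reset: what is moved stays moved. The work goes in short steps, Python scripts to look and compute and a tool call to move; the robot and the scene stay as the last step left them, time stands still between calls to the robot, and variables do not carry over. Pictures are saved under pics/ and viewed, and the job is handed in when it is done.

Besides the shell and the picture viewer there is one more tool, called as a command line: name --pt "numbers of a row" for each row, then --argument value for the rest. move_arm: Moves the arm, as the interface text tells. Its arguments: {"type":"object","properties":{"commands":{"type":"array"}},"required":["commands"]}

```bash
ls; mkdir -p pics; python3 - <<'E'
from plant import sensors,cams
import cv2,numpy as np
o=sensors.get_obs();print(o)
for n in("top","scene"):
    s=cams.snapshot(n);cv2.imwrite(f"pics/{n}0.png",s["frame"][:,:,::-1]);print(n,s["camera_matrix"],s["R"],s["t"],-s["R"].T@s["t"])
E
```

```text
pics
{'clock': 0.0, 'joint_pos': array([ 8.85284941e+01,  2.05909040e+01,  6.33652454e-01, -2.15926177e-02,
       -7.01366235e+01, -1.65058477e+01]), 'qvel': array([-0.01902773, -0.01045133, -0.08886099,  0.02433686, -0.08983925,
       -0.01065319]), 'tau': array([-1.92182000e-03, -5.82713342e+01,  2.93054974e+01,  6.99724361e+00,
        6.81298159e-03, -1.70704088e-04]), 'tool_pos': array([0.20819898, 0.64151464, 0.19842318]), 'orientation': array([ 1.79904226e+02, -7.21194451e-03, -1.79847010e+01]), 'force': array([ 0.27340331, -0.12072967, -1.25741748]), 'moment': array([-0.03283209, -0.00157219, -0.01780551]), 'opening': 0.0877074073969106}
top [[425.62675499   0.         259.2681075 ]
 [  0.         425.62675499 190.90874766]
 [  0.           0.           1.        ]] [[ 0.02909238 -0.9994813  -0.01381204]
 [-0.99156764 -0.02711083 -0.12672263]
 [ 0.12628244  0.01738224 -0.99184202]] [-0.01298772  0.52065424  1.09799686] [ 0.37798401 -0.01795126  1.15483872]
scene [[415.51261488   0.         258.34870915]
 [  0.         415.51261488 192.01413394]
 [  0.           0.           1.        ]] [[ 0.56089766 -0.82776172 -0.01429525]
 [-0.38409342 -0.24489065 -0.89022515]
 [ 0.73339352  0.50481591 -0.45529643]] [-0.30536058  0.2480037   0.67147043] [-0.22591943 -0.53100097  0.52213201]
```

```bash
python3 - <<'E'
import cv2
for n in("top","scene"):
    i=cv2.imread(f"pics/{n}0.png");cv2.imwrite(f"pics/{n}0b.png",cv2.resize(i,(768,576),interpolation=cv2.INTER_CUBIC))
E
```

```text
(no output)
```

View pics/top0b.png

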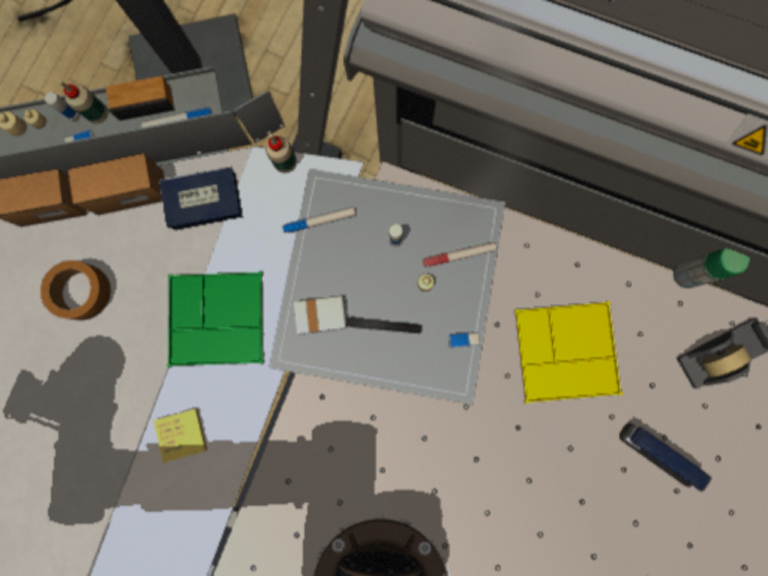

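View pics/scene0b.png

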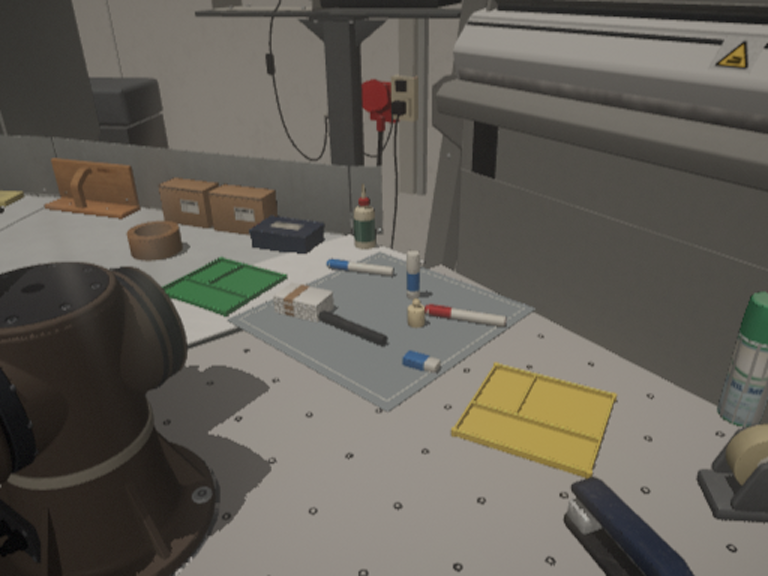

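```bash
cat > h.py <<'E'
import numpy as np,cv2
from plant import sensors,cams
K={}
def snap(n,f=None):
    s=cams.snapshot(n)
    if f: cv2.imwrite(f,s["frame"][:,:,::-1])
    return s
def up(s,uv,z):
    uv=np.atleast_2d(np.asarray(uv,float)); R,t,K=s["R"],s["t"],s["camera_matrix"]
    c=-R.T@t; d=np.c_[(uv[:,0]-K[0,2])/K[0,0],(uv[:,1]-K[1,2])/K[1,1],np.ones(len(uv))]@R
    return c[:2]+d[:,:2]*((z-c[2])/d[:,2])[:,None]
def pr(s,X):
    X=np.atleast_2d(X); p=(X@s["R"].T+s["t"])@s["camera_matrix"].T
    return p[:,:2]/p[:,2:]
E
python3 - <<'E'
import sys;sys.path.insert(0,'.')
from h import *
s=snap("top","pics/t1.png")
import pickle;pickle.dump(s,open("top.pkl","wb"))
c=s["frame"][100:280,165:345][:,:,::-1];cv2.imwrite("pics/c1.png",cv2.resize(c,(576,576),interpolation=cv2.INTER_CUBIC))
hsv=cv2.cvtColor(s["frame"],cv2.COLOR_RGB2HSV)
for n,lo,hi in(("green",(50,120,50),(75,255,255)),("yellow",(25,180,90),(32,255,255))):
    m=cv2.inRange(hsv,lo,hi); k,l,st,ce=cv2.connectedComponentsWithStats(m); 
    for i in np.argsort(-st[1:,4])[:2]+1:
        pts=np.argwhere(l==i)[:,::-1].astype(float)
        w=up(s,pts,0.008)
        r=cv2.minAreaRect((w*1000).astype(np.float32)); print(n,st[i],r)
E
```

```text
green [ 112  181   63   63 3662] ((458.4643859863281, 314.8746032714844), (162.9719696044922, 168.39178466796875), 3.5517945289611816)
green [470 166  23  19 180] ((577.0885620117188, -594.219970703125), (50.030372619628906, 45.88585662841797), 27.45006561279297)
yellow [ 343  201   72   68 3856] ((417.1905517578125, -318.38494873046875), (165.36451721191406, 169.75648498535156), 7.070608139038086)
```

View pics/c1.png

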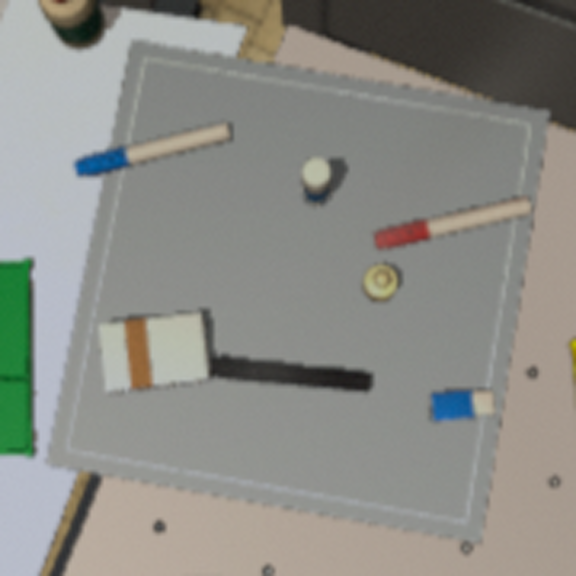

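```bash
cat > fit.py <<'E'
from h import *
import pickle
from scipy.optimize import minimize
DIM=dict(mark=(18,135,18),er=(23,55,15),card=(56,86,33))
def hull(s,p,dim,z0,sc,off):
    a=np.deg2rad(p[2]);R=np.array([[np.cos(a),-np.sin(a)],[np.sin(a),np.cos(a)]])
    P=[]
    for x in(-.5,.5):
        for y in(-.5,.5):
            q=R@(np.array([x*dim[0],y*dim[1]])/1000)+p[:2]/1000
            for z in(0,1):P.append([*q,z0+z*dim[2]/1000])
    h=cv2.convexHull(((pr(s,P)-off)*sc+(sc-1)/2).astype(np.float32))[:,0]
    return h
def fit(s,mask,off,p0,dim,z0=.003,sc=8):
    M=cv2.resize(mask.astype(np.float32),None,fx=sc,fy=sc,interpolation=cv2.INTER_LINEAR)
    def f(p):
        m=np.zeros(M.shape,np.float32);cv2.fillPoly(m,[np.round(hull(s,p,dim,z0,sc,off)*16).astype(np.int32)],1,shift=4,lineType=cv2.LINE_8)
        return np.abs(m-M).sum()/M.sum()
    best=None
    for da in(-4,0,4):
        r=minimize(f,np.array(p0)+[0,0,da],method="Nelder-Mead",options=dict(initial_simplex=np.array(p0)+[0,0,da]+np.array([[0,0,0],[5,0,0],[0,5,0],[0,0,4]]),xatol=.05,fatol=1e-5))
        if best is None or r.fun<best.fun:best=r
    return best.x,best.fun
E
cat > meas.py <<'E'
from fit import *
s=pickle.load(open("top.pkl","rb"));F=s["frame"].astype(int)
hsv=cv2.cvtColor(s["frame"],cv2.COLOR_RGB2HSV)
mat=F[150:160,240:250].reshape(-1,3).mean(0);print("mat",mat)
d=np.abs(F-mat).max(2)
def box(n,u0,v0,u1,v1,dim,p0,soft,dark=False):
    x=F[v0:v1,u0:u1]
    D=np.clip((np.abs(x-mat).max(2)-soft[0])/(soft[1]-soft[0]),0,1)
    # drop shadows: darker grey w/ low sat
    if not dark:
        sat=x.max(2)-x.min(2); D[(sat<25)&(x.mean(2)<mat.mean())]=0
    k,l,st,_=cv2.connectedComponentsWithStats((D>.3).astype(np.uint8)); i=1+np.argmax(st[1:,4]); D*=cv2.dilate((l==i).astype(np.uint8),np.ones((3,3)))
    cv2.imwrite(f"pics/m_{n}.png",(D*255).astype(np.uint8))
    ys,xs=np.nonzero(D>.5);c=up(s,[xs.mean()+u0,ys.mean()+v0],.012)[0]*1000
    r=fit(s,D,np.array([u0,v0]),[*c,p0],dim);print(n,c.round(1),np.round(r[0],1),round(r[1],3))
    return r[0]
R={}
g=lambda u,v:(165+u/3.2,100+v/3.2)
R['red']=box('red',278,158,335,182,DIM['mark'],10,(15,50))
R['blue']=box('blue',184,133,243,160,DIM['mark'],10,(15,50))
R['black']=box('black',231,206,285,228,DIM['mark'],-5,(25,70),True)
R['er']=box('er',295,216,324,236,DIM['er'],4,(20,60))
R['card']=box('card',190,192,236,228,DIM['card'],4,(15,50))
for n,(lo,hi),p0 in(("green",((50,120,50),(75,255,255)),0),("yellow",((25,150,80),(35,255,255)),0)):
    u0,v0,u1,v1=(105,170,185,255) if n=="green" else (335,190,425,280)
    m=cv2.inRange(hsv,lo,hi)[v0:v1,u0:u1]>0
    c=(458,315) if n=="green" else (417,-318)
    for a in(0,):
        r=fit(s,m.astype(float),np.array([u0,v0]),[*c,a],(165,169,11),0.0);print(n,np.round(r[0],1),r[1])
    R[n]=r[0]
pickle.dump(R,open("R.pkl","wb"))
E
python3 meas.py
```

```text
mat [133.59 135.35 132.42]
red [ 582.9 -110.8] [ 582.9 -110.5   14. ] 0.985
blue [645.6 176.8] [647.7 224.8 -12.3] 0.753
black [454.3  11.9] [454.3  11.   -4. ] 0.179
er [ 432.2 -130.9] [ 432.4 -132.1    5.8] 0.474
card [469.2 128.1] [468.7 126.2   8. ] 0.205
green [458.2 315.5   3.3] 0.054883506149053574
yellow [ 416.9 -318.5    6.4] 0.034627288579940796
```

```bash
python3 - <<'E'
import cv2,numpy as np
a=[]
for n in("red","blue","black","er","card"):
    i=cv2.imread(f"pics/m_{n}.png");i=cv2.resize(i,None,fx=6,fy=6,interpolation=0);a.append(cv2.copyMakeBorder(i,0,230-i.shape[0],0,400-i.shape[1],cv2.BORDER_CONSTANT,value=(90,0,0)))
a.append(a[-1]*0)
cv2.imwrite("pics/ms.png",cv2.resize(np.vstack([np.hstack(a[k:k+2]) for k in(0,2,4)]),(768,576)))
E
```

```text
(no output)
```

View pics/ms.png

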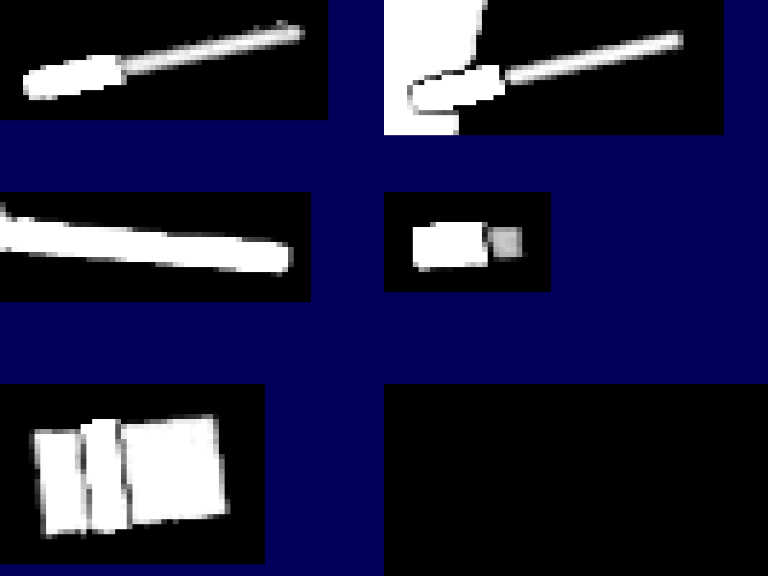

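```bash
cat > ov.py <<'E'
from fit import *
P=dict(zip("x",[0]))
s=pickle.load(open("top.pkl","rb"))
g=lambda u,v:(165+u/3.2-.34,100+v/3.2-.34)
R=pickle.load(open("R.pkl","rb"))
for n,a,b in(("red",(374,240),(531,206)),("blue",(75,167),(231,131)),("black",(210,367),(372,381))):
    w=up(s,[g(*a),g(*b)],.012)*1000;d=w[0]-w[1];R[n]=np.array([*w.mean(0),np.degrees(np.arctan2(-d[0],d[1]))]);print(n,R[n].round(1),np.hypot(*d))
w=up(s,[g(99,324),g(207,311),g(213,378),g(106,392)],.03)*1000;print("card",w.mean(0),np.linalg.norm(w-np.roll(w,1,0),axis=1))
w=up(s,[g(317,172),g(381,283)],.089)*1000;print("glue",w[0])
w=up(s,g(381,279),.047)*1000;print("weight",w[0])
pickle.dump(R,open("R.pkl","wb"))
E
python3 ov.py
cat > show.py <<'E'
from fit import *
import sys
def show(s,R,f,u0,v0,u1,v1,extra=()):
    sc=min(768/(u1-u0),576/(v1-v0));sc=int(sc)
    im=cv2.resize(s["frame"][v0:v1,u0:u1][:,:,::-1],None,fx=sc,fy=sc,interpolation=cv2.INTER_CUBIC)
    for n,p in R.items():
        if n in("green","yellow"):dim,z0=(165,169,11),0
        elif n=="er":dim,z0=DIM["er"],.003
        elif n=="card":dim,z0=DIM["card"],.003
        elif n in("glue","weight"):
            D,H=(24,86) if n=="glue" else (29,46);th=np.linspace(0,2*np.pi,30)
            for z in(.003,.003+H/1000):
                q=pr(s,np.c_[p[0]/1000+D/2000*np.cos(th),p[1]/1000+D/2000*np.sin(th),th*0+z])
                q=(q-[u0,v0])*sc+(sc-1)/2;cv2.polylines(im,[q.round().astype(int)],True,(0,255,255))
            continue
        else:dim,z0=DIM["mark"],.003
        cv2.polylines(im,[hull(s,p,dim,z0,sc,np.array([u0,v0])).round().astype(int)],True,(255,0,255))
    cv2.imwrite(f,im);print(im.shape)
E
python3 - <<'E'
from show import *
s=pickle.load(open("top.pkl","rb"));R=pickle.load(open("R.pkl","rb"))
R["glue"]=[590,5];R["weight"]=[521,-58];pickle.dump(R,open("R.pkl","wb"))
show(s,R,"pics/o1.png",180,120,335,235)
s=snap("scene");pickle.dump(s,open("scene.pkl","wb"))
show(s,R,"pics/o2.png",150,155,350,285)
E
```

```text
red [ 586.1 -123.5   13.9] 136.8039729982915
blue [643.7 134.2  14.8] 137.33728368572838
black [453.8  10.   -3.3] 136.58035989377538
card [468.4511644  121.78389134] [56.92032755 90.48426214 56.01879658 89.17923092]
glue [610.4751059   -7.83351058]
weight [531.53447164 -62.40698224]
(460, 620, 3)
(390, 600, 3)
```

View pics/o1.png

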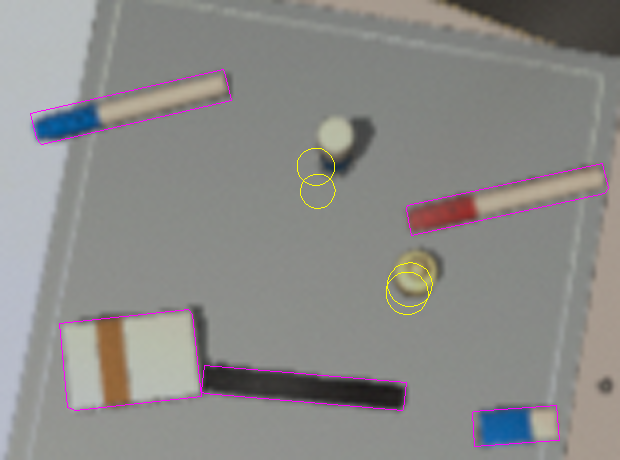

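View pics/o2.png

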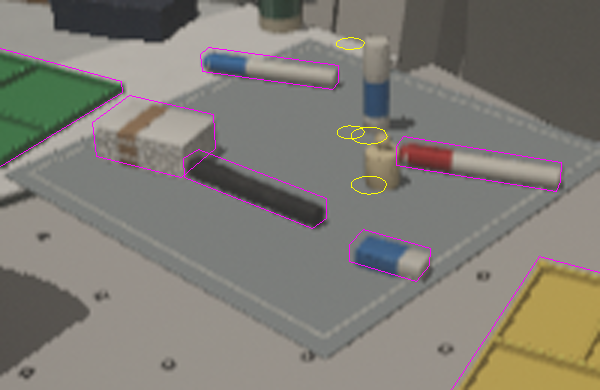

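```bash
python3 - <<'E'
from show import *
s=pickle.load(open("top.pkl","rb"));R=pickle.load(open("R.pkl","rb"))
R["glue"]=[610.5,-7.8];R["weight"]=[531.5,-62.4];R["er"]=np.array([432.2,-133,5.8]);pickle.dump(R,open("R.pkl","wb"))
show(s,R,"pics/o3.png",100,90,430,285)
a=cv2.imread("pics/o3.png")
s2=pickle.load(open("scene.pkl","rb"))
show(s2,R,"pics/o4.png",220,150,420,320)
print(up(s,[(400/1.5,160/1.5),(500/1.5,193/1.5),(590/1.5,228/1.5),(768/1.5,300/1.5)],0))
for n in R:print(n,np.round(R[n],1))
E
```

```text
(390, 660, 3)
(510, 600, 3)
[[ 0.76377869 -0.01153287]
 [ 0.70506499 -0.19853931]
 [ 0.64316354 -0.36390634]
 [ 0.51892276 -0.68209303]]
red [ 586.1 -123.5   13.9]
blue [643.7 134.2  14.8]
black [453.8  10.   -3.3]
er [ 432.2 -133.     5.8]
card [468.7 126.2   8. ]
green [458.2 315.5   3.3]
yellow [ 416.9 -318.5    6.4]
glue [610.5  -7.8]
weight [531.5 -62.4]
```

View pics/o3.png

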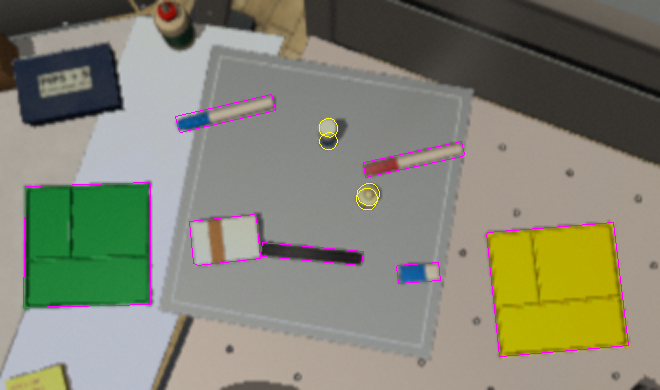

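View pics/o4.png

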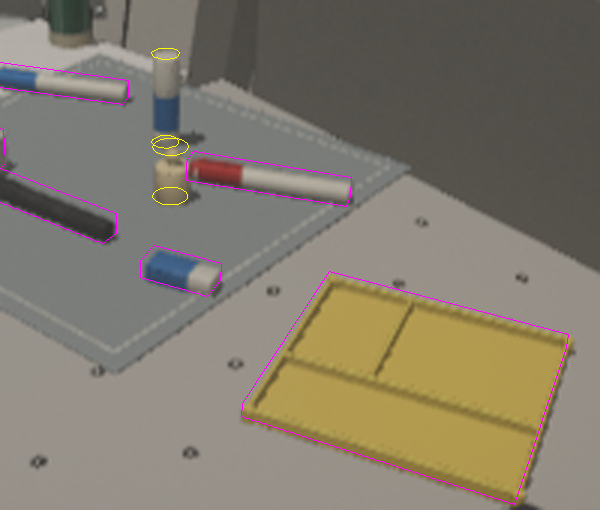

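```bash
python3 - <<'E'
from show import *
s=pickle.load(open("top.pkl","rb"));s2=pickle.load(open("scene.pkl","rb"))
for a,s_,b in((s,"top",(165,80,235,130)),(s2,"scene",(215,110,285,180))):
    i=a["frame"][b[1]:b[3],b[0]:b[2]][:,:,::-1];cv2.imwrite(f"pics/b_{s_}.png",cv2.resize(i,None,fx=8,fy=8,interpolation=cv2.INTER_CUBIC))
i=cv2.imread("pics/b_top.png");j=cv2.imread("pics/b_scene.png");c=np.zeros((960,560,3),np.uint8);c[:400]=i;c[400:]=j;cv2.imwrite("pics/b.png",cv2.resize(c,None,fx=.6,fy=.6))
E
```

```text
(no output)
```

View pics/b.png

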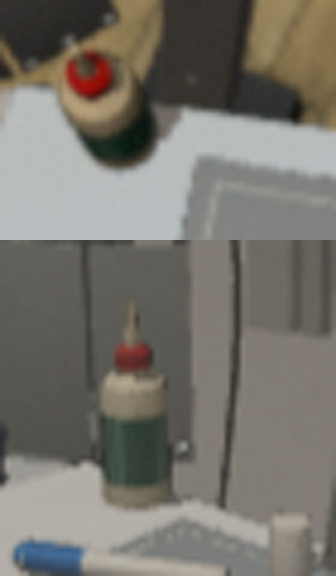

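```bash
python3 - <<'E'
from show import *
s=pickle.load(open("top.pkl","rb"));s2=pickle.load(open("scene.pkl","rb"))
print(up(s,(190,114),0),up(s2,[(236,164),(243.3,165),(250.5,164)],0), up(s,[(165+56/4.8,80+95/4.8),(165+155/4.8,80+120/4.8)],.05))
E
```

```text
[[0.73723081 0.20298307]] [[0.73907348 0.21790051]
 [0.74500121 0.19347756]
 [0.76372757 0.17877218]] [[0.76031022 0.23143916]
 [0.74714257 0.17499067]]
```

```bash
cat > pl.py <<'E'
import json,sys,numpy as np,os
# usage: plan(hand list...) ; state = commanded x,y,z(mm),yaw(deg)
def load(): return json.load(open("cmd.json")) if os.path.exists("cmd.json") else [208,642,199,-18.0]
def plan(wps,save=True):
    """wps: list of (nrows,hand_cm,[x,y,z,yaw]) interpolated linearly; total multiple of 8; prints calls"""
    cur=np.array(load(),float);rows=[]
    p=cur.copy()
    for n,h,t in wps:
        t=np.array(p if t is None else t,float)
        for k in range(n):rows.append((h,p+(t-p)*(k+1)/n))
        p=t
    assert len(rows)%8==0,len(rows)
    for c in range(0,len(rows),8):
        y=np.deg2rad(cur[3]);X=np.array([np.cos(y),np.sin(y)]);Y=np.array([np.sin(y),-np.cos(y)]);out=[]
        for h,q in rows[c:c+8]:
            d=q[:2]-cur[:2]
            r=[h,round(d@X/10,2)+0,round(d@Y/10,2)+0,round(-(q[2]-cur[2])/10,2)+0,0,0,round(-np.deg2rad(q[3]-cur[3]),3)+0]
            out.append(r)
        print(json.dumps(out))
        d=X*r[1]*10+Y*r[2]*10
        cur=np.array([cur[0]+d[0],cur[1]+d[1],cur[2]-r[3]*10,cur[3]-np.rad2deg(r[6])])
    if save:json.dump(list(cur),open("cmd.json","w"))
    print("end",cur.round(2))
E
python3 - <<'E'
from pl import *
plan([(16,5.0,[586.1,-123.5,170,-76.1])])
E
```

```text
[[5.0, 3.73, 3.82, 0.18, 0, 0, 0.063], [5.0, 7.45, 7.64, 0.36, 0, 0, 0.127], [5.0, 11.18, 11.46, 0.54, 0, 0, 0.19], [5.0, 14.9, 15.28, 0.72, 0, 0, 0.254], [5.0, 18.63, 19.1, 0.91, 0, 0, 0.317], [5.0, 22.36, 22.92, 1.09, 0, 0, 0.38], [5.0, 26.08, 26.74, 1.27, 0, 0, 0.444], [5.0, 29.81, 30.56, 1.45, 0, 0, 0.507]]
[[5.0, 5.11, 1.53, 0.18, 0, 0, 0.063], [5.0, 10.22, 3.06, 0.36, 0, 0, 0.127], [5.0, 15.33, 4.59, 0.54, 0, 0, 0.19], [5.0, 20.45, 6.12, 0.72, 0, 0, 0.254], [5.0, 25.56, 7.65, 0.91, 0, 0, 0.317], [5.0, 30.67, 9.18, 1.09, 0, 0, 0.38], [5.0, 35.78, 10.71, 1.27, 0, 0, 0.444], [5.0, 40.89, 12.24, 1.45, 0, 0, 0.507]]
end [ 586.1  -123.45  170.    -76.1 ]
```

move_arm --pt "5.0 3.73 3.82 0.18 0 0 0.063" --pt "5.0 7.45 7.64 0.36 0 0 0.127" --pt "5.0 11.18 11.46 0.54 0 0 0.19" --pt "5.0 14.9 15.28 0.72 0 0 0.254" --pt "5.0 18.63 19.1 0.91 0 0 0.317" --pt "5.0 22.36 22.92 1.09 0 0 0.38" --pt "5.0 26.08 26.74 1.27 0 0 0.444" --pt "5.0 29.81 30.56 1.45 0 0 0.507"

```text
clock: 1.2
tool_pos: [0.398, 0.2577, 0.185]
orientation: [-180.0, 0.0, -47.1]
force: [0.5, 0.1, 0.5]
opening: 0.0498
```

move_arm --pt "5.0 5.11 1.53 0.18 0 0 0.063" --pt "5.0 10.22 3.06 0.36 0 0 0.127" --pt "5.0 15.33 4.59 0.54 0 0 0.19" --pt "5.0 20.45 6.12 0.72 0 0 0.254" --pt "5.0 25.56 7.65 0.91 0 0 0.317" --pt "5.0 30.67 9.18 1.09 0 0 0.38" --pt "5.0 35.78 10.71 1.27 0 0 0.444" --pt "5.0 40.89 12.24 1.45 0 0 0.507"

```text
clock: 2.2
tool_pos: [0.5873, -0.125, 0.1702]
orientation: [-180.0, 0.0, -76.2]
force: [1.5, 0.8, 0.4]
opening: 0.05
```

```bash
python3 - <<'E'
from show import *
o=sensors.get_obs();print(o["tool_pos"],o["orientation"],o["joint_pos"].round(1),o["opening"],o["clock"])
a=snap("top","pics/t2.png");b=snap("scene","pics/s2.png")
c=np.hstack([cv2.resize(x["frame"][:,:,::-1],(400,300)) for x in(a,b)]);cv2.imwrite("pics/ts2.png",c)
show(b,{},"pics/s2z.png",200,60,400,210)
E
```

```text
[ 0.58727678 -0.12503512  0.17024319] [-1.79998177e+02  3.30090205e-03 -7.61978651e+01] [  6.6  14.8 -11.5  -0.  -63.7   7.2] 0.04997006946483698 2.2
(450, 600, 3)
```

View pics/ts2.png

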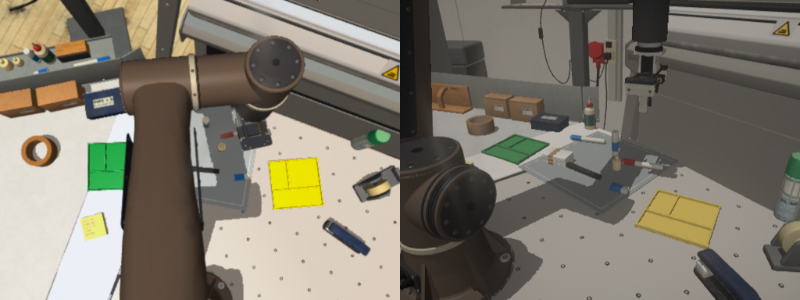

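View pics/s2z.png

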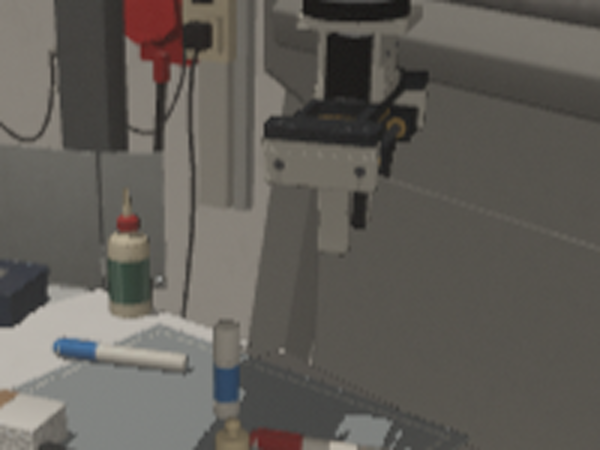

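```bash
python3 - <<'E'
from pl import *
plan([(5,5.0,[586.1,-123.5,25,-76.1]),(3,5.0,[586.1,-123.5,9.5,-76.1])])
E
```

```text
[[5.0, 0.0, 0.0, 2.9, 0, 0, 0.0], [5.0, 0.0, 0.0, 5.8, 0, 0, 0.0], [5.0, 0.0, 0.0, 8.7, 0, 0, 0.0], [5.0, 0.0, 0.0, 11.6, 0, 0, 0.0], [5.0, 0.0, 0.0, 14.5, 0, 0, 0.0], [5.0, 0.0, 0.0, 15.02, 0, 0, 0.0], [5.0, 0.0, 0.0, 15.53, 0, 0, 0.0], [5.0, 0.0, 0.0, 16.05, 0, 0, 0.0]]
end [ 586.1  -123.45    9.5   -76.1 ]
```

move_arm --pt "5.0 0 0 2.9 0 0 0" --pt "5.0 0 0 5.8 0 0 0" --pt "5.0 0 0 8.7 0 0 0" --pt "5.0 0 0 11.6 0 0 0" --pt "5.0 0 0 14.5 0 0 0" --pt "5.0 0 0 15.0 0 0 0" --pt "5.0 0 0 15.5 0 0 0" --pt "5.0 0 0 16.05 0 0 0"

```text
clock: 3.3
tool_pos: [0.5876, -0.1232, 0.0108]
orientation: [-179.9, -0.0, -76.1]
force: [-0.2, -0.8, -0.3]
opening: 0.0502
```

move_arm --pt "1.0 0 0 0 0 0 0" --pt "1.0 0 0 0 0 0 0" --pt "1.0 0 0 0 0 0 0" --pt "1.0 0 0 0 0 0 0" --pt "1.0 0 0 0 0 0 0" --pt "1.0 0 0 0 0 0 0" --pt "1.0 0 0 0 0 0 0" --pt "1.0 0 0 0 0 0 0"

```text
clock: 4.3
tool_pos: [0.5867, -0.1233, 0.0098]
orientation: [180.0, 0.0, -76.1]
force: [-0.2, 0.6, 0.1]
opening: 0.01
```

```bash
python3 - <<'E'
from show import *
a=snap("top");b=snap("scene")
R=pickle.load(open("R.pkl","rb"))
show(b,{"red":R["red"]},"pics/s3z.png",260,120,400,225)
show(a,{"red":R["red"]},"pics/t3z.png",260,120,360,195)
E
```

```text
(525, 700, 3)
(525, 700, 3)
```

View pics/s3z.png

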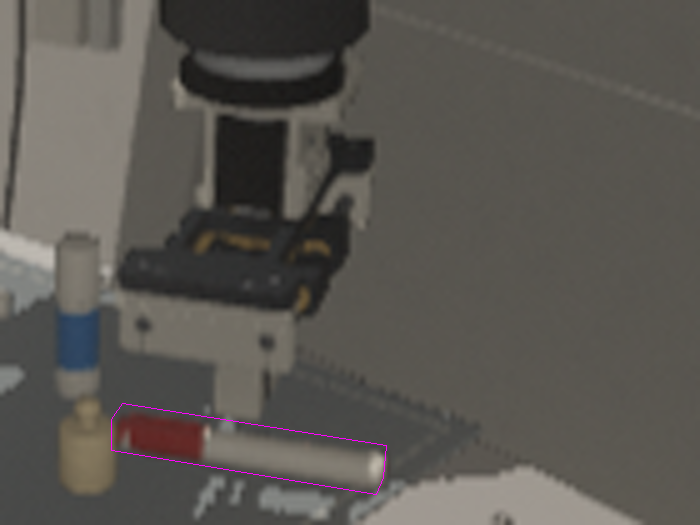

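View pics/t3z.png

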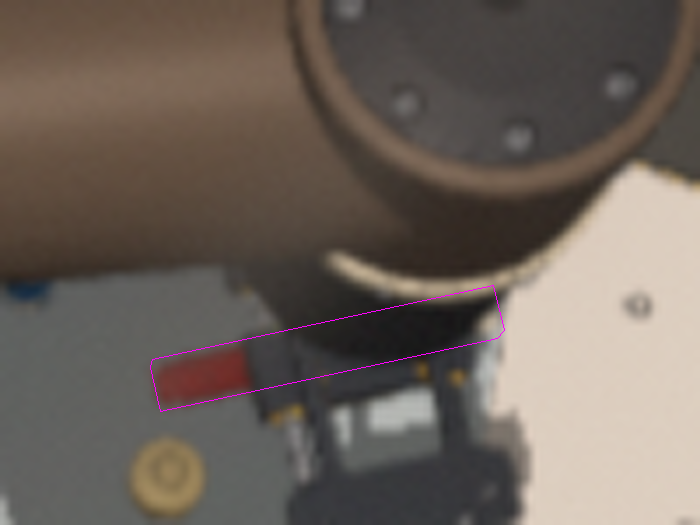

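```bash
python3 - <<'E'
from show import *
o=sensors.get_obs();p=o["tool_pos"];print(p,o["force"])
b=snap("scene");a=snap("top")
for s,u0,v0,sc in((b,260,120,5),(a,260,120,7)):
    for dz in(0,.019,.04,.066,.1,.15):print((pr(s,p+[0,0,dz])-[u0,v0])*sc+(sc-1)/2)
E
```

```text
[ 0.58673889 -0.12330692  0.00985368] [-0.3865853   0.80007455 -1.39428234]
[[245.98587043 450.52037836]]
[[247.56203402 417.02910305]]
[[249.33531071 379.34944956]]
[[251.57754355 331.70513276]]
[[254.59064257 267.68098588]]
[[259.19696274 169.80311444]]
[[324.50385707 347.73641884]]
[[329.21188204 338.94761176]]
[[334.59973309 328.88972469]]
[[341.55446547 315.90682814]]
[[351.15923052 297.97692597]]
[[366.44741402 269.43737994]]
```

```bash
python3 - <<'E'
from show import *
b=snap("scene")
u=np.array([.971,.24,0]);T=np.array([.5873,-.125,.1702])
for k in(-.046,-.025,0,.025,.046):print(k,[((pr(b,T+k*u+[0,0,z])-[200,60])*3+1).round().tolist()[0] for z in(0,.019)])
T=np.array([.5867,-.1233,.0098])
for k in(-.026,-.005,.0,.005,.026):print(k,[((pr(b,T+k*u+[0,0,z])-[260,120])*5+2).round().tolist()[0] for z in(0,.019)])
o=cv2.imread("pics/s2.png");cv2.imwrite("pics/x.png",cv2.resize(o[75:150,270:370],None,fx=7,fy=7,interpolation=cv2.INTER_CUBIC))
show(b,{},"pics/x2.png",280,170,350,225)
E
```

```text
-0.046 [[323.0, 291.0], [324.0, 267.0]]
-0.025 [[330.0, 281.0], [331.0, 257.0]]
0 [[338.0, 269.0], [339.0, 246.0]]
0.025 [[346.0, 258.0], [347.0, 236.0]]
0.046 [[352.0, 250.0], [353.0, 227.0]]
-0.026 [[233.0, 476.0], [234.0, 442.0]]
-0.005 [[243.0, 455.0], [245.0, 422.0]]
0.0 [[246.0, 451.0], [248.0, 417.0]]
0.005 [[248.0, 446.0], [250.0, 413.0]]
0.026 [[258.0, 427.0], [260.0, 394.0]]
(550, 700, 3)
```

View pics/x.png

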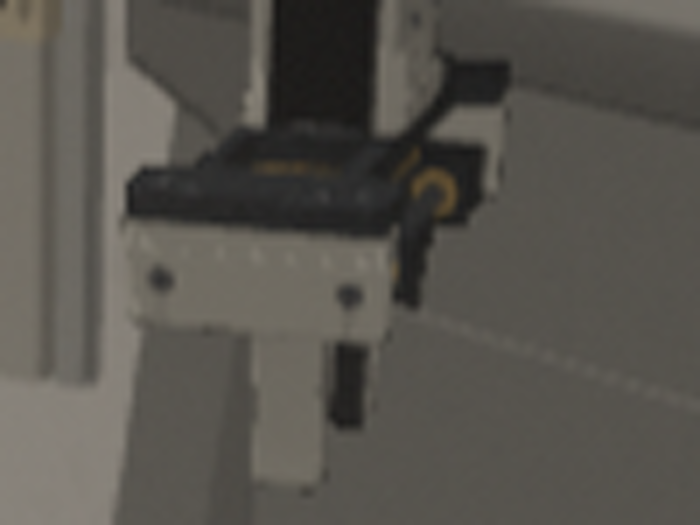

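View pics/x2.png

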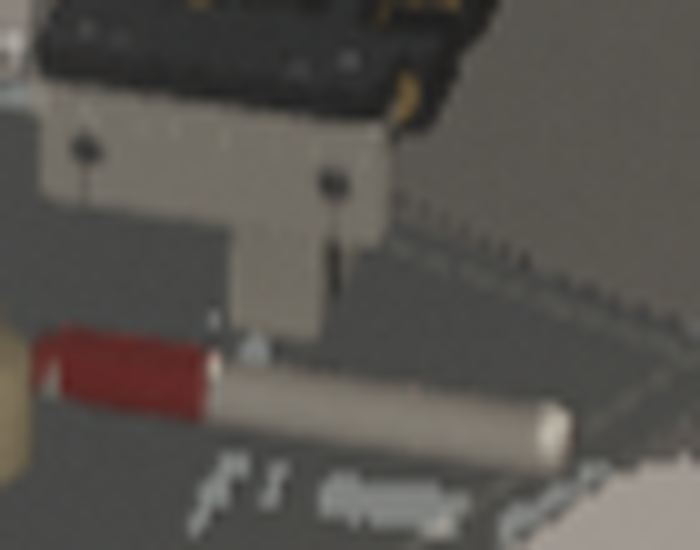

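```bash
python3 - <<'E'
from show import *
a=snap("top")
o=cv2.imread("pics/t2.png");u0,v0,sc=285,130,8
im=cv2.resize(o[v0:200,u0:375],None,fx=sc,fy=sc,interpolation=cv2.INTER_CUBIC)
u=np.array([.971,.24,0]);v=np.array([-.24,.971,0]);T=np.array([.5873,-.125,.1702])
for z,c in((0,(0,0,255)),(.066,(0,255,0)),(.12,(255,0,0))):
    for k in(-.0965,-.065,-.025,.025,.065,.0965):
        for w in(-.039,-.0095,.0095,.039):
            q=((pr(a,T+k*u+w*v+[0,0,z])-[u0,v0])*sc+3.5).round().astype(int)[0];cv2.circle(im,tuple(map(int,q)),2,c,-1)
cv2.imwrite("pics/x3.png",im)
E
```

```text
(no output)
```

View pics/x3.png

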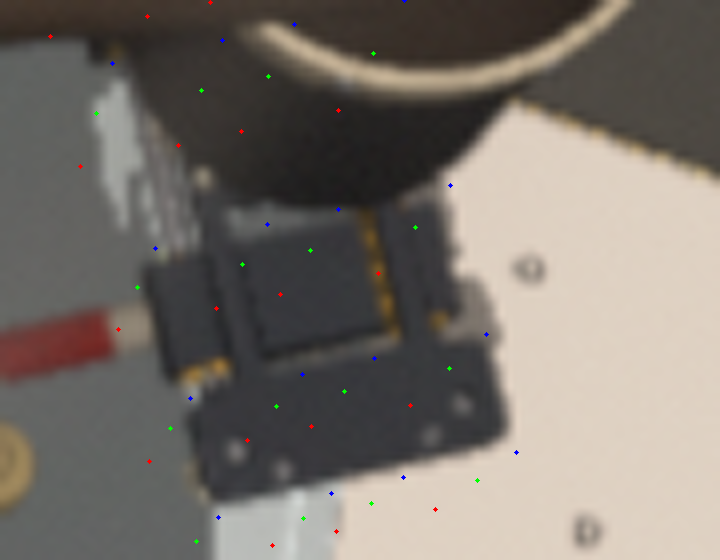

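```bash
python3 - <<'E'
from show import *
from scipy.optimize import least_squares
b=snap("scene")
u=np.array([.971,.24,0]);v=np.array([-.24,.971,0])
for T,obs in((np.array([.5873,-.125,.1702]),[(288.6,120.7),(325,123.6)]),(np.array([.5867,-.1233,.0098]),[(284,190),(318.5,194.5)])):
    C=np.array([T-.0965*u+w*v+[0,0,.066] for w in(.039,-.039)])
    print(pr(b,C),obs)
    for d in([.03,0,0],[.05,0,0],[0,0,.03],[0,0,.02]):print(d,pr(b,C+d).round(1).tolist())
E
```

```text
[[284.41637666 133.66120057]
 [321.43144163 137.58209871]] [(288.6, 120.7), (325, 123.6)]
[0.03, 0, 0] [[291.7, 129.7], [327.9, 133.4]]
[0.05, 0, 0] [[296.3, 127.2], [332.1, 130.7]]
[0, 0, 0.03] [[284.6, 119.7], [322.3, 123.2]]
[0, 0, 0.02] [[284.6, 124.4], [322.0, 128.1]]
[[282.61627834 201.4857314 ]
 [316.60308349 206.91269493]] [(284, 190), (318.5, 194.5)]
[0.03, 0, 0] [[289.4, 196.3], [322.7, 201.4]]
[0.05, 0, 0] [[293.7, 192.9], [326.6, 197.9]]
[0, 0, 0.03] [[282.8, 189.6], [317.3, 194.8]]
[0, 0, 0.02] [[282.7, 193.6], [317.1, 198.9]]
```

move_arm --pt "5.0 0 0 0 0 0 0" --pt "5.0 0 0 0 0 0 0" --pt "5.0 0 0 0 0 0 0" --pt "5.0 0 0 0.0 0 0 0" --pt "5.0 0 0 0.4 0 0 0" --pt "5.0 0 0 0.8 0 0 0" --pt "5.0 0 0 1.2 0 0 0" --pt "5.0 0 0 1.2 0 0 0"

```text
clock: 5.65
tool_pos: [0.5864, -0.1233, -0.0027]
orientation: [179.9, 0.0, -76.1]
force: [0.3, 0.0, -0.3]
opening: 0.05
```

```bash
python3 - <<'E'
from show import *
o=sensors.get_obs();print(o["tool_pos"],o["force"],o["joint_pos"])
b=snap("scene","pics/s4.png")
show(b,{},"pics/x4.png",270,160,350,225)
E
```

```text
[ 0.58635412 -0.12334333 -0.00268761] [ 0.29346892  0.04822743 -0.34122033] [ 6.78841429e+00  2.50177777e+01 -2.24081831e+01 -2.59988129e-03
 -4.26293326e+01  7.13212513e+00]
(520, 640, 3)
```

View pics/x4.png

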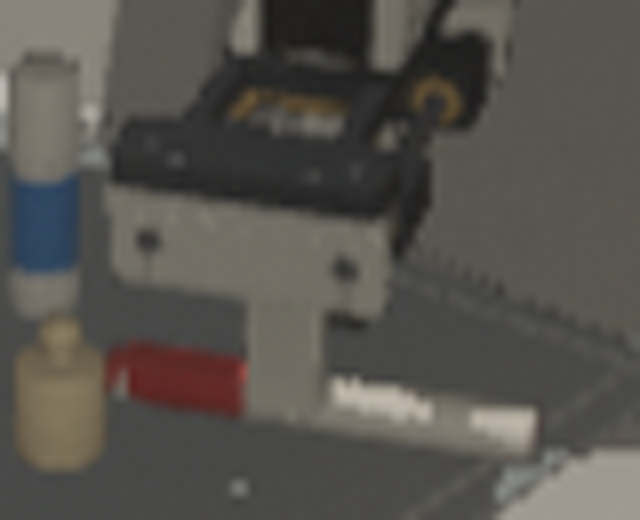

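```bash
python3 - <<'E'
from show import *
b=snap("scene");u=np.array([.971,.24,0]);T=np.array([.5864,-.1233,0])
for k in(-.046,-.036):
  for z in np.arange(.01,.04,.004):print(k,round(z,3),pr(b,T+k*u+[0,0,z])[0].round(1),end=' ')
  print()
E
```

```text
-0.046 0.01 [304.  218.7] -0.046 0.014 [304.1 217.2] -0.046 0.018 [304.2 215.8] -0.046 0.022 [304.2 214.3] -0.046 0.026 [304.3 212.9] -0.046 0.03 [304.3 211.4] -0.046 0.034 [304.4 210. ] -0.046 0.038 [304.5 208.5] 
-0.036 0.01 [305.1 216.7] -0.036 0.014 [305.1 215.2] -0.036 0.018 [305.2 213.8] -0.036 0.022 [305.3 212.4] -0.036 0.026 [305.3 210.9] -0.036 0.03 [305.4 209.5] -0.036 0.034 [305.5 208. ] -0.036 0.038 [305.5 206.5]
```

move_arm --pt "5.0 0 0 0.4 0 0 0" --pt "5.0 0 0 0.8 0 0 0" --pt "5.0 0 0 1.2 0 0 0" --pt "5.0 0 0 1.5 0 0 0" --pt "5.0 0 0 1.6 0 0 0" --pt "5.0 0 0 1.7 0 0 0" --pt "5.0 0 0 1.7 0 0 0" --pt "5.0 0 0 1.7 0 0 0"

```text
clock: 6.75
tool_pos: [0.5868, -0.1233, -0.019]
orientation: [-180.0, -0.0, -76.1]
force: [-0.2, -0.4, 0.7]
opening: 0.05
```

move_arm --pt "1.0 0 0 0 0 0 0" --pt "1.0 0 0 0 0 0 0" --pt "1.0 0 0 0 0 0 0" --pt "1.0 0 0 0 0 0 0" --pt "1.0 0 0 0 0 0 0" --pt "1.0 0 0 0 0 0 0" --pt "1.0 0 0 0 0 0 0" --pt "1.0 0 0 0 0 0 0"

```text
clock: 7.75
tool_pos: [0.5867, -0.1233, -0.0191]
orientation: [180.0, 0.0, -76.1]
force: [-0.8, -0.4, 0.4]
opening: 0.0171
```

```bash
python3 - <<'E'
from show import *
o=sensors.get_obs();print(o["tool_pos"],o["force"])
b=snap("scene","pics/s5.png")
show(b,{},"pics/x5.png",270,160,350,225)
E
```

```text
[ 0.58668736 -0.12332186 -0.01911819] [-0.79062877 -0.39269069  0.37799351]
(520, 640, 3)
```

View pics/x5.png

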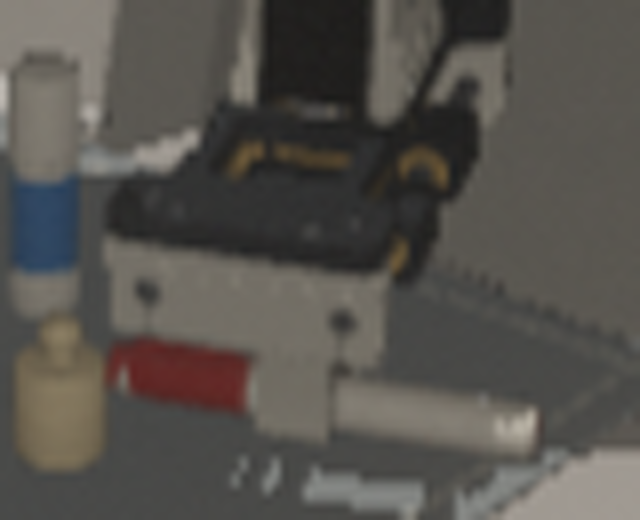

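```bash
python3 - <<'E'
from pl import *
json.dump([586.1,-123.45,-19.5,-76.1],open("cmd.json","w"))
plan([(3,1.0,[586.1,-123.45,0,-76.1]),(5,1.0,[586.1,-123.45,80,-76.1])])
plan([(8,1.0,[367.7,-324,60,-83.6])])
E
```

```text
[[1.0, 0.0, 0.0, -0.65, 0, 0, 0.0], [1.0, 0.0, 0.0, -1.3, 0, 0, 0.0], [1.0, 0.0, 0.0, -1.95, 0, 0, 0.0], [1.0, 0.0, 0.0, -3.55, 0, 0, 0.0], [1.0, 0.0, 0.0, -5.15, 0, 0, 0.0], [1.0, 0.0, 0.0, -6.75, 0, 0, 0.0], [1.0, 0.0, 0.0, -8.35, 0, 0, 0.0], [1.0, 0.0, 0.0, -9.95, 0, 0, 0.0]]
end [ 586.1  -123.45   80.    -76.1 ]
[[1.0, 1.78, 3.25, 0.25, 0, 0, 0.016], [1.0, 3.56, 6.5, 0.5, 0, 0, 0.033], [1.0, 5.33, 9.76, 0.75, 0, 0, 0.049], [1.0, 7.11, 13.01, 1.0, 0, 0, 0.065], [1.0, 8.89, 16.26, 1.25, 0, 0, 0.082], [1.0, 10.67, 19.51, 1.5, 0, 0, 0.098], [1.0, 12.44, 22.77, 1.75, 0, 0, 0.115], [1.0, 14.22, 26.02, 2.0, 0, 0, 0.131]]
end [ 367.68 -323.99   60.    -83.61]
```

move_arm --pt "1.0 0 0 -0.65 0 0 0" --pt "1.0 0 0 -1.3 0 0 0" --pt "1.0 0 0 -1.95 0 0 0" --pt "1.0 0 0 -3.55 0 0 0" --pt "1.0 0 0 -5.15 0 0 0" --pt "1.0 0 0 -6.75 0 0 0" --pt "1.0 0 0 -8.35 0 0 0" --pt "1.0 0 0 -9.95 0 0 0"

```text
clock: 8.8
tool_pos: [0.5868, -0.1233, 0.0816]
orientation: [-180.0, -0.0, -76.1]
force: [0.2, -0.1, -0.1]
opening: 0.0174
```

move_arm --pt "1.0 1.78 3.25 0.25 0 0 0.016" --pt "1.0 3.56 6.5 0.5 0 0 0.033" --pt "1.0 5.33 9.76 0.75 0 0 0.049" --pt "1.0 7.11 13.01 1.0 0 0 0.065" --pt "1.0 8.89 16.26 1.25 0 0 0.082" --pt "1.0 10.67 19.51 1.5 0 0 0.098" --pt "1.0 12.44 22.77 1.75 0 0 0.115" --pt "1.0 14.22 26.02 2.0 0 0 0.131"

```text
clock: 9.8
tool_pos: [0.3677, -0.3247, 0.061]
orientation: [-180.0, -0.0, -83.6]
force: [-0.3, -0.5, -0.7]
opening: 0.0175
```

```bash
python3 - <<'E'
from show import *
o=sensors.get_obs();print(o["tool_pos"],o["force"],o["opening"])
b=snap("scene","pics/s6.png");a=snap("top","pics/t6.png")
show(b,{},"pics/x6.png",260,110,420,235)
show(a,{},"pics/x7.png",310,140,440,285)
E
```

```text
[ 0.36765896 -0.32469239  0.06097458] [-0.33090155 -0.4691653  -0.71587859] 0.017528237177935446
(500, 640, 3)
(435, 390, 3)
```

View pics/x6.png

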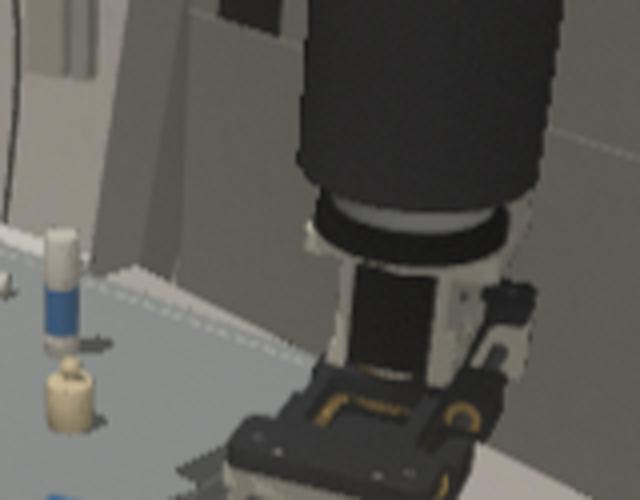

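View pics/x7.png

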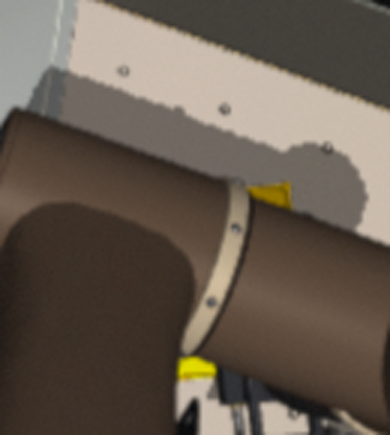

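```bash
python3 - <<'E'
from show import *
b=snap("scene","pics/s6.png")
R=pickle.load(open("R.pkl","rb"))
show(b,{"yellow":R["yellow"]},"pics/x6.png",280,190,440,335)
E
```

```text
(435, 480, 3)
```

View pics/x6.png

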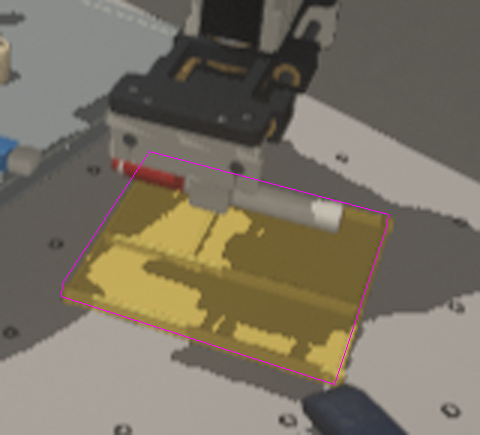

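```bash
python3 - <<'E'
from pl import *
p=[367.7,-324,0,-83.6]
plan([(4,1.0,[*p[:2],-5,p[3]]),(3,1.0,[*p[:2],-18.5,p[3]]),(1,1.0,None)])
E
```

```text
[[1.0, 0.0, 0.0, 1.62, 0, 0, 0.0], [1.0, 0.0, 0.0, 3.25, 0, 0, 0.0], [1.0, 0.0, 0.0, 4.88, 0, 0, 0.0], [1.0, 0.0, 0.0, 6.5, 0, 0, 0.0], [1.0, 0.0, 0.0, 6.95, 0, 0, 0.0], [1.0, 0.0, 0.0, 7.4, 0, 0, 0.0], [1.0, 0.0, 0.0, 7.85, 0, 0, 0.0], [1.0, 0.0, 0.0, 7.85, 0, 0, 0.0]]
end [ 367.68 -323.99  -18.5   -83.61]
```

move_arm --pt "1.0 0 0 1.6 0 0 0" --pt "1.0 0 0 3.2 0 0 0" --pt "1.0 0 0 4.8 0 0 0" --pt "1.0 0 0 6.5 0 0 0" --pt "1.0 0 0 7.0 0 0 0" --pt "1.0 0 0 7.4 0 0 0" --pt "1.0 0 0 7.85 0 0 0" --pt "1.0 0 0 7.85 0 0 0"

```text
clock: 10.95
tool_pos: [0.3685, -0.3239, -0.0181]
orientation: [-180.0, -0.0, -83.6]
force: [0.4, -0.5, -0.5]
opening: 0.0173
```

```bash
python3 - <<'E'
from show import *
o=sensors.get_obs();print(o["tool_pos"],o["force"],o["opening"])
b=snap("scene","pics/s8.png")
show(b,{},"pics/x8.png",280,190,420,320)
E
```

```text
[ 0.36849197 -0.32393419 -0.01807684] [ 0.38642218 -0.53615389 -0.54080974] 0.01729698086693139
(520, 560, 3)
```

View pics/x8.png

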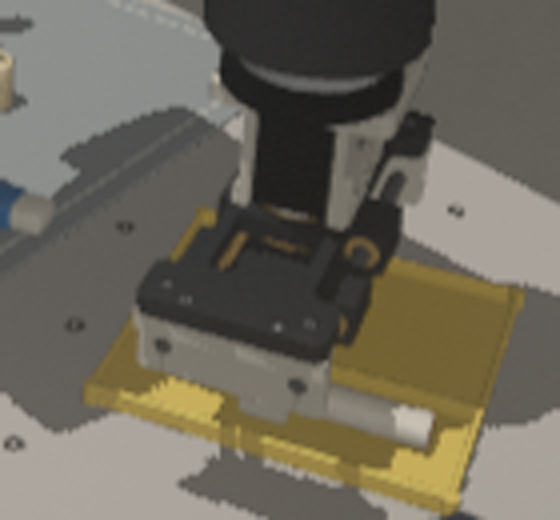

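```bash
python3 - <<'E'
from show import *
b=snap("scene")
show(b,{"red":np.array([367.7,-324,6.4])},"pics/x9.png",280,190,420,320)
E
```

```text
(520, 560, 3)
```

View pics/x9.png

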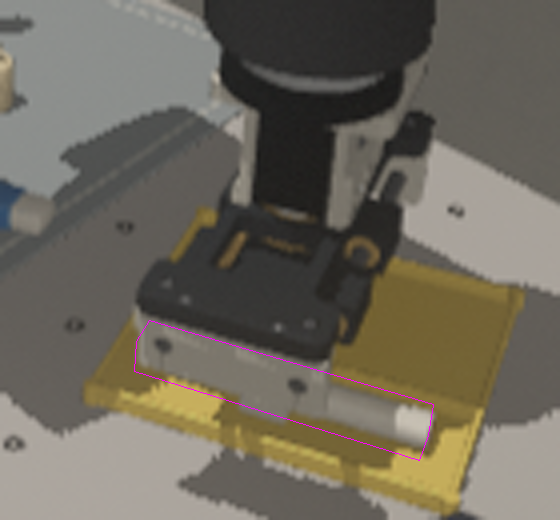

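move_arm --pt "1.0 0 0 0.05 0 0 0" --pt "3.4 0 0 0.05 0 0 0" --pt "3.4 0 0 0.05 0 0 0" --pt "3.4 0 0 0.05 0 0 0" --pt "3.4 0 0 0.05 0 0 0" --pt "3.4 0 0 -1.5 0 0 0" --pt "3.4 0 0 -5.0 0 0 0" --pt "3.4 0 0 -10.0 0 0 0"

```text
clock: 12.05
tool_pos: [0.3674, -0.3235, 0.082]
orientation: [179.9, 0.1, -83.6]
force: [1.2, -1.5, 0.4]
opening: 0.0342
```

```bash
python3 - <<'E'
from pl import *
json.dump([367.68,-323.99,81.5,-83.61],open("cmd.json","w"))
plan([(8,5.0,[432.2,-133,70,5.8-90])])
E
```

```text
[[5.0, -2.28, -1.07, 0.14, 0, 0, 0.001], [5.0, -4.57, -2.13, 0.29, 0, 0, 0.003], [5.0, -6.85, -3.2, 0.43, 0, 0, 0.004], [5.0, -9.13, -4.27, 0.57, 0, 0, 0.005], [5.0, -11.41, -5.34, 0.72, 0, 0, 0.006], [5.0, -13.7, -6.4, 0.86, 0, 0, 0.008], [5.0, -15.98, -7.47, 1.01, 0, 0, 0.009], [5.0, -18.26, -8.54, 1.15, 0, 0, 0.01]]
end [ 432.23 -133.02   70.    -84.18]
```

move_arm --pt "5.0 -2.28 -1.07 0.14 0 0 0.001" --pt "5.0 -4.57 -2.13 0.29 0 0 0.003" --pt "5.0 -6.85 -3.2 0.43 0 0 0.004" --pt "5.0 -9.13 -4.27 0.57 0 0 0.005" --pt "5.0 -11.41 -5.34 0.72 0 0 0.006" --pt "5.0 -13.7 -6.4 0.86 0 0 0.008" --pt "5.0 -15.98 -7.47 1.01 0 0 0.009" --pt "5.0 -18.26 -8.54 1.15 0 0 0.01"

```text
clock: 13.05
tool_pos: [0.4331, -0.1321, 0.0704]
orientation: [-180.0, 0.0, -84.2]
force: [0.6, -0.1, 0.8]
opening: 0.0502
```

```bash
python3 - <<'E'
from show import *
a=snap("top");b=snap("scene")
R={"red":np.array([367.7,-324,6.4])}
show(b,R,"pics/y1.png",280,190,420,320)
show(a,{**R,"yellow":np.array([416.9,-318.5,6.4])},"pics/y2.png",320,180,430,290)
show(b,{"er":np.array([432.2,-133,5.8])},"pics/y3.png",230,150,370,260)
E
```

```text
(520, 560, 3)
(550, 550, 3)
(550, 700, 3)
```

View pics/y1.png

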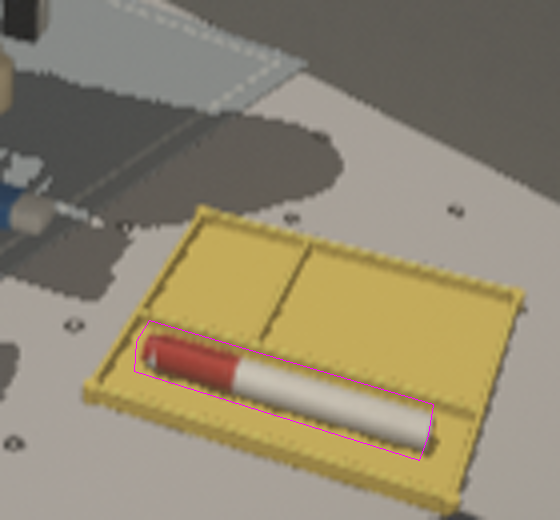

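View pics/y2.png

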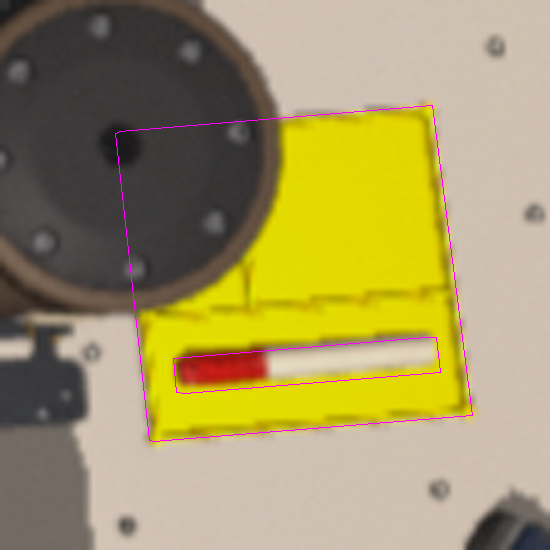

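View pics/y3.png

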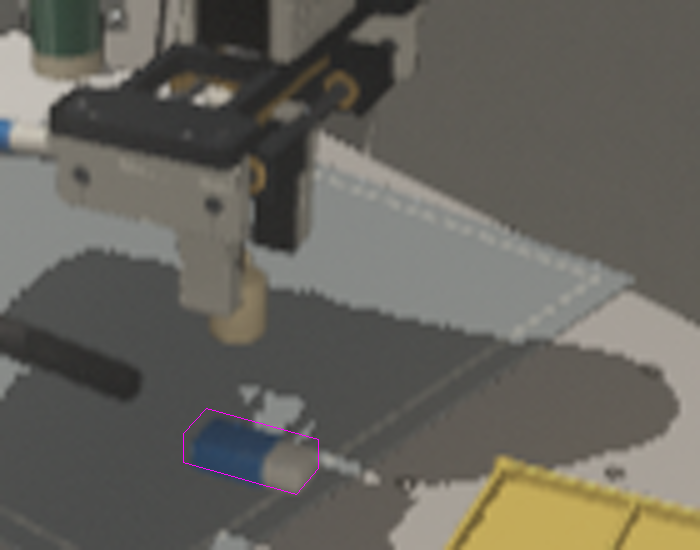

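```bash
python3 - <<'E'
from pl import *
p=[432.2,-133.5,0,-84.2]
plan([(4,5.0,[*p[:2],0,p[3]]),(4,5.0,[*p[:2],-24.5,p[3]])])
E
```

```text
[[5.0, 0.01, 0.0, 1.75, 0, 0, 0.0], [5.0, 0.02, 0.0, 3.5, 0, 0, 0.0], [5.0, 0.04, 0.01, 5.25, 0, 0, 0.0], [5.0, 0.05, 0.01, 7.0, 0, 0, 0.0], [5.0, 0.05, 0.01, 7.61, 0, 0, 0.0], [5.0, 0.05, 0.01, 8.22, 0, 0, 0.0], [5.0, 0.05, 0.01, 8.84, 0, 0, 0.0], [5.0, 0.05, 0.01, 9.45, 0, 0, 0.0]]
end [ 432.18 -133.53  -24.5   -84.18]
```

move_arm --pt "5.0 0 0 1.75 0 0 0" --pt "5.0 0 0 3.5 0 0 0" --pt "5.0 0.05 0 5.25 0 0 0" --pt "5.0 0.05 0 7.0 0 0 0" --pt "5.0 0.05 0 7.8 0 0 0" --pt "5.0 0.05 0 8.6 0 0 0" --pt "5.0 0.05 0 9.2 0 0 0" --pt "5.0 0.05 0 9.45 0 0 0"

```text
clock: 14.15
tool_pos: [0.4329, -0.1335, -0.0241]
orientation: [180.0, -0.0, -84.1]
force: [-7.6, 3.2, 34.5]
opening: 0.0502
```

move_arm --pt "1.0 0 0 0 0 0 0" --pt "1.0 0 0 0 0 0 0" --pt "1.0 0 0 0 0 0 0" --pt "1.0 0 0 0 0 0 0" --pt "1.0 0 0 0 0 0 0" --pt "1.0 0 0 0 0 0 0" --pt "1.0 0 0 -0.5 0 0 0" --pt "1.0 0 0 -2 0 0 0"

```text
clock: 15.15
tool_pos: [0.4321, -0.1335, -0.0044]
orientation: [179.9, 0.0, -84.2]
force: [-0.1, 0.7, 0.5]
opening: 0.0218
```

```bash
python3 - <<'E'
from show import *
a=snap("top");b=snap("scene")
show(b,{},"pics/y4.png",230,130,390,260)
E
```

```text
(520, 640, 3)
```

View pics/y4.png

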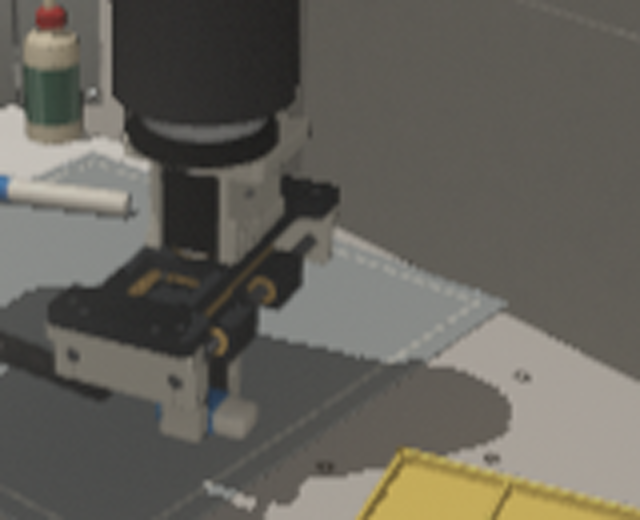

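```bash
python3 - <<'E'
from pl import *
json.dump([432.18,-133.53,-4.5,-84.18],open("cmd.json","w"))
q=[449,-344.3,0,-83.6]
plan([(3,1.0,[432.2,-160,25,-84]),(5,1.0,[*q[:2],20,q[3]]),(5,1.0,[*q[:2],-20,q[3]]),(2,1.0,[*q[:2],-23,q[3]]),(1,1,None)])
E
```

```text
[[1.0, 0.88, 0.09, -0.98, 0, 0, -0.001], [1.0, 1.76, 0.18, -1.97, 0, 0, -0.002], [1.0, 2.63, 0.27, -2.95, 0, 0, -0.003], [1.0, 6.33, 0.31, -2.85, 0, 0, -0.005], [1.0, 10.04, 0.35, -2.75, 0, 0, -0.006], [1.0, 13.74, 0.38, -2.65, 0, 0, -0.007], [1.0, 17.44, 0.42, -2.55, 0, 0, -0.009], [1.0, 21.14, 0.46, -2.45, 0, 0, -0.01]]
[[1.0, 0.0, 0.0, 0.8, 0, 0, 0.0], [1.0, 0.0, 0.0, 1.6, 0, 0, 0.0], [1.0, 0.0, 0.0, 2.4, 0, 0, 0.0], [1.0, 0.0, 0.0, 3.2, 0, 0, 0.0], [1.0, 0.0, 0.0, 4.0, 0, 0, 0.0], [1.0, 0.0, 0.0, 4.15, 0, 0, 0.0], [1.0, 0.0, 0.0, 4.3, 0, 0, 0.0], [1, 0.0, 0.0, 4.3, 0, 0, 0.0]]
end [ 449.04 -344.31  -23.    -83.61]
```

move_arm --pt "1.0 0.88 0.09 -0.98 0 0 -0.001" --pt "1.0 1.76 0.18 -1.97 0 0 -0.002" --pt "1.0 2.63 0.27 -2.95 0 0 -0.003" --pt "1.0 6.33 0.31 -2.85 0 0 -0.005" --pt "1.0 10.04 0.35 -2.75 0 0 -0.006" --pt "1.0 13.74 0.38 -2.65 0 0 -0.007" --pt "1.0 17.44 0.42 -2.55 0 0 -0.009" --pt "1.0 21.14 0.46 -2.45 0 0 -0.01"

```text
clock: 16.25
tool_pos: [0.4496, -0.3461, 0.0207]
orientation: [-180.0, -0.0, -83.6]
force: [0.7, 0.3, 0.5]
opening: 0.0216
```

move_arm --pt "1.0 0 0 0.8 0 0 0" --pt "1.0 0 0 1.6 0 0 0" --pt "1.0 0 0 2.4 0 0 0" --pt "1.0 0 0 3.2 0 0 0" --pt "1.0 0 0 3.8 0 0 0" --pt "1.0 0 0 4.1 0 0 0" --pt "1.0 0 0 4.25 0 0 0" --pt "1.0 0 0 4.25 0 0 0"

```text
clock: 17.25
tool_pos: [0.45, -0.3442, -0.0221]
orientation: [-180.0, -0.0, -83.6]
force: [0.1, 0.2, 0.0]
opening: 0.0216
```

```bash
python3 - <<'E'
from show import *
o=sensors.get_obs();print(o["tool_pos"],o["force"],o["opening"])
b=snap("scene")
show(b,{"er":np.array([451.5,-344.3,6.4])},"pics/y5.png",290,170,430,310)
E
```

```text
[ 0.44997963 -0.34418941 -0.02206776] [0.07843504 0.16701079 0.00613527] 0.021626389643529753
(560, 560, 3)
```

View pics/y5.png

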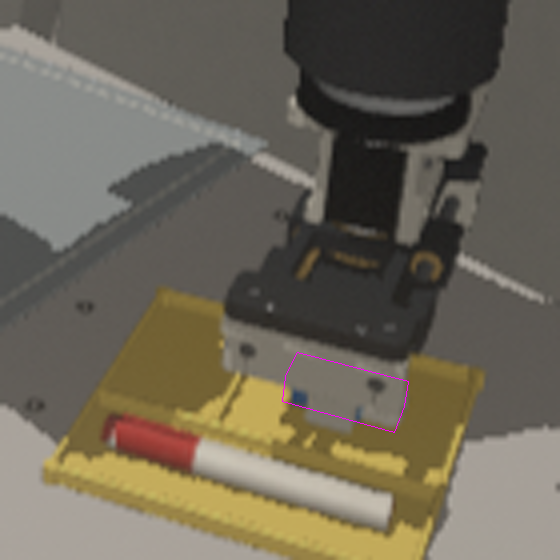

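move_arm --pt "1.0 0 0 0.05 0 0 0" --pt "3.6 0 0 0.05 0 0 0" --pt "3.6 0 0 0.05 0 0 0" --pt "3.6 0 0 0.05 0 0 0" --pt "3.6 0 0 0.05 0 0 0" --pt "3.6 0 0 -1.5 0 0 0" --pt "3.6 0 0 -5.0 0 0 0" --pt "3.6 0 0 -10.0 0 0 0"

```text
clock: 18.3
tool_pos: [0.449, -0.3439, 0.0789]
orientation: [179.9, 0.1, -83.6]
force: [0.6, -0.9, -0.1]
opening: 0.0359
```

```bash
python3 - <<'E'
from pl import *
json.dump([449.04,-344.31,77.5,-83.61],open("cmd.json","w"))
plan([(3,5.0,[480,-250,120,-82]),(8,5.0,[600,80,120,-75.2]),(5,5.0,[648.3,116.8,110,-75.2])])
E
```

```text
[[5.0, -3.01, -1.38, -1.42, 0, 0, -0.009], [5.0, -6.02, -2.75, -2.83, 0, 0, -0.019], [5.0, -9.03, -4.13, -4.25, 0, 0, -0.028], [5.0, -12.96, -6.08, -4.25, 0, 0, -0.043], [5.0, -16.89, -8.03, -4.25, 0, 0, -0.058], [5.0, -20.83, -9.98, -4.25, 0, 0, -0.073], [5.0, -24.76, -11.93, -4.25, 0, 0, -0.087], [5.0, -28.69, -13.88, -4.25, 0, 0, -0.102]]
[[5.0, -3.71, -2.34, 0.0, 0, 0, -0.015], [5.0, -7.43, -4.68, 0.0, 0, 0, -0.03], [5.0, -11.14, -7.02, 0.0, 0, 0, -0.045], [5.0, -11.66, -8.12, 0.2, 0, 0, -0.045], [5.0, -12.17, -9.22, 0.4, 0, 0, -0.045], [5.0, -12.68, -10.32, 0.6, 0, 0, -0.045], [5.0, -13.2, -11.42, 0.8, 0, 0, -0.045], [5.0, -13.71, -12.52, 1.0, 0, 0, -0.045]]
end [648.35 116.77 110.   -75.19]
```

move_arm --pt "5.0 -3.01 -1.38 -1.42 0 0 -0.009" --pt "5.0 -6.02 -2.75 -2.83 0 0 -0.019" --pt "5.0 -9.03 -4.13 -4.25 0 0 -0.028" --pt "5.0 -12.96 -6.08 -4.25 0 0 -0.043" --pt "5.0 -16.89 -8.03 -4.25 0 0 -0.058" --pt "5.0 -20.83 -9.98 -4.25 0 0 -0.073" --pt "5.0 -24.76 -11.93 -4.25 0 0 -0.087" --pt "5.0 -28.69 -13.88 -4.25 0 0 -0.102"

```text
clock: 19.3
tool_pos: [0.5562, -0.0422, 0.1218]
orientation: [-179.9, -0.0, -77.7]
force: [1.4, -1.1, 0.6]
opening: 0.05
```

move_arm --pt "5.0 -3.71 -2.34 0.0 0 0 -0.015" --pt "5.0 -7.43 -4.68 0.0 0 0 -0.03" --pt "5.0 -11.14 -7.02 0.0 0 0 -0.045" --pt "5.0 -11.66 -8.12 0.2 0 0 -0.045" --pt "5.0 -12.17 -9.22 0.4 0 0 -0.045" --pt "5.0 -12.68 -10.32 0.6 0 0 -0.045" --pt "5.0 -13.2 -11.42 0.8 0 0 -0.045" --pt "5.0 -13.71 -12.52 1.0 0 0 -0.045"

```text
clock: 20.3
tool_pos: [0.6496, 0.1169, 0.1102]
orientation: [180.0, -0.0, -75.2]
force: [0.2, -0.1, 0.1]
opening: 0.0501
```

```bash
python3 - <<'E'
from show import *
o=sensors.get_obs();print(o["tool_pos"],o["force"],o["opening"])
a=snap("top");b=snap("scene")
R=pickle.load(open("R.pkl","rb"))
show(b,{k:R[k] for k in("black","glue","weight","blue")},"pics/y6.png",180,90,330,230)
show(a,{"red":np.array([367.7,-324,6.4]),"er":np.array([451.5,-344.3,6.4]),"yellow":R["yellow"]},"pics/y7.png",320,180,430,290)
E
```

```text
[0.64958814 0.11689756 0.11023289] [ 0.22693133 -0.05570315  0.13053716] 0.0500897556931101
(560, 600, 3)
(550, 550, 3)
```

View pics/y6.png

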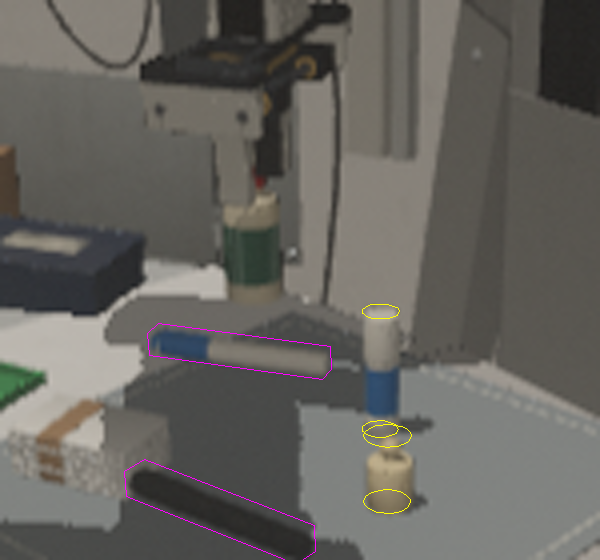

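View pics/y7.png

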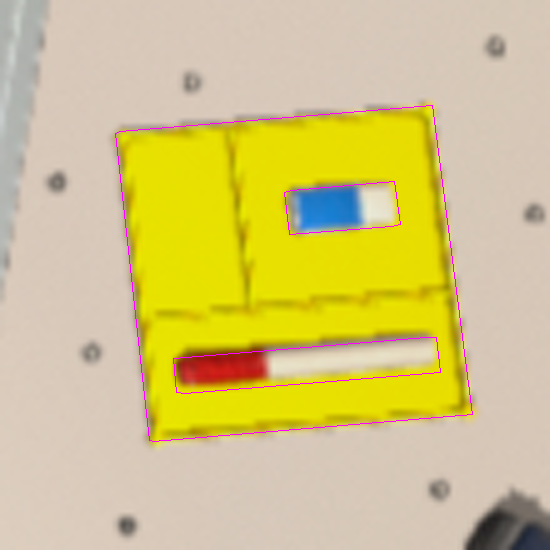

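move_arm --pt "5.0 0 0 2.5 0 0 0" --pt "5.0 0 0 5.0 0 0 0" --pt "5.0 0 0 7.5 0 0 0" --pt "5.0 0 0 10.0 0 0 0" --pt "5.0 0 0 11.5 0 0 0" --pt "5.0 0 0 12.5 0 0 0" --pt "5.0 0 0 12.9 0 0 0" --pt "5.0 0 0 12.9 0 0 0"

```text
clock: 21.4
tool_pos: [0.6492, 0.1171, -0.0183]
orientation: [-180.0, -0.0, -75.2]
force: [-0.1, -0.6, 1.3]
opening: 0.0501
```

move_arm --pt "1.0 0 0 0 0 0 0" --pt "1.0 0 0 0 0 0 0" --pt "1.0 0 0 0 0 0 0" --pt "1.0 0 0 0 0 0 0" --pt "1.0 0 0 0 0 0 0" --pt "1.0 0 0 0 0 0 0" --pt "1.0 0 0 -0.5 0 0 0" --pt "1.0 0 0 -2 0 0 0"

```text
clock: 22.4
tool_pos: [0.6483, 0.1167, 0.0011]
orientation: [179.9, -0.0, -75.2]
force: [0.1, 0.4, 1.0]
opening: 0.0172
```

```bash
python3 - <<'E'
from show import *
o=sensors.get_obs();print(o["tool_pos"],o["force"],o["opening"])
b=snap("scene")
show(b,{},"pics/y8.png",180,120,300,220)
R=pickle.load(open("R.pkl","rb"))
def bay(t,l):
    a=np.deg2rad(t[2]);return [t[0]+l[0]*np.cos(a)-l[1]*np.sin(a),t[1]+l[0]*np.sin(a)+l[1]*np.cos(a)]
for l in((-49.5,0),(31.5,-29.5),(31.5,53.5)):print(np.round(bay(R["green"],l),1))
E
```

```text
[0.64831839 0.11669173 0.00114906] [0.06005873 0.39241008 0.97112663] 0.017241943546148587
(500, 600, 3)
[408.8 312.6]
[491.3 287.9]
[486.5 370.7]
```

View pics/y8.png

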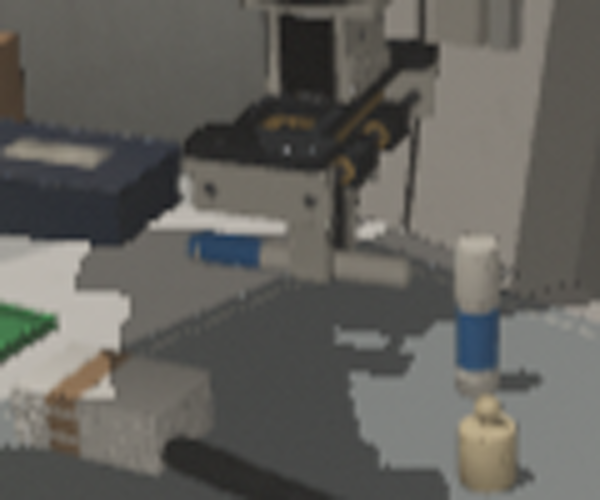

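```bash
python3 - <<'E'
from pl import *
json.dump([648.35,116.77,1,-75.19],open("cmd.json","w"))
q=[407.8,294.6,0,-86.7]
plan([(2,1.0,[640,117,40,-75.2]),(8,1.0,[*q[:2],40,q[3]]),(4,1,[*q[:2],-8,q[3]]),(2,1.0,[*q[:2],-18.5,q[3]])])
E
```

```text
[[1.0, -0.12, 0.4, -1.95, 0, 0, 0.0], [1.0, -0.24, 0.8, -3.9, 0, 0, 0.0], [1.0, -3.12, 3.04, -3.9, 0, 0, 0.025], [1.0, -6.01, 5.28, -3.9, 0, 0, 0.05], [1.0, -8.9, 7.52, -3.9, 0, 0, 0.075], [1.0, -11.79, 9.76, -3.9, 0, 0, 0.101], [1.0, -14.68, 11.99, -3.9, 0, 0, 0.126], [1.0, -17.56, 14.23, -3.9, 0, 0, 0.151]]
[[1.0, -2.52, 2.65, 0.0, 0, 0, 0.025], [1.0, -5.04, 5.3, 0.0, 0, 0, 0.05], [1, -5.04, 5.3, 1.2, 0, 0, 0.05], [1, -5.04, 5.3, 2.4, 0, 0, 0.05], [1, -5.04, 5.3, 3.6, 0, 0, 0.05], [1, -5.04, 5.3, 4.8, 0, 0, 0.05], [1.0, -5.04, 5.3, 5.32, 0, 0, 0.05], [1.0, -5.04, 5.3, 5.85, 0, 0, 0.05]]
end [407.79 294.59 -18.5  -86.71]
```

move_arm --pt "1.0 -0.12 0.4 -1.95 0 0 0.0" --pt "1.0 -0.24 0.8 -3.9 0 0 0.0" --pt "1.0 -3.12 3.04 -3.9 0 0 0.025" --pt "1.0 -6.01 5.28 -3.9 0 0 0.05" --pt "1.0 -8.9 7.52 -3.9 0 0 0.075" --pt "1.0 -11.79 9.76 -3.9 0 0 0.101" --pt "1.0 -14.68 11.99 -3.9 0 0 0.126" --pt "1.0 -17.56 14.23 -3.9 0 0 0.151"

```text
clock: 23.45
tool_pos: [0.4657, 0.2513, 0.0418]
orientation: [-179.9, 0.1, -83.8]
force: [0.1, 0.5, -0.2]
opening: 0.0172
```

move_arm --pt "1.0 -2.52 2.65 0.0 0 0 0.025" --pt "1.0 -5.04 5.3 0.0 0 0 0.05" --pt "1.0 -5.04 5.3 1.2 0 0 0.05" --pt "1.0 -5.04 5.3 2.4 0 0 0.05" --pt "1.0 -5.04 5.3 3.6 0 0 0.05" --pt "1.0 -5.04 5.3 4.8 0 0 0.05" --pt "1.0 -5.04 5.3 5.4 0 0 0.05" --pt "1.0 -5.04 5.3 5.85 0 0 0.05"

```text
clock: 24.45
tool_pos: [0.4084, 0.2943, -0.0187]
orientation: [180.0, -0.0, -86.7]
force: [-7.5, -2.6, 36.6]
opening: 0.0174
```

```bash
python3 - <<'E'
from show import *
o=sensors.get_obs();print(o["tool_pos"],o["force"],o["opening"])
b=snap("scene")
show(b,{"blue":np.array([408.8,312.6,3.3])},"pics/y9.png",90,140,230,250)
E
```

```text
[ 0.408432    0.29434002 -0.01867161] [-7.5461711  -2.57916831 36.63227452] 0.01738764123265246
(550, 700, 3)
```

View pics/y9.png

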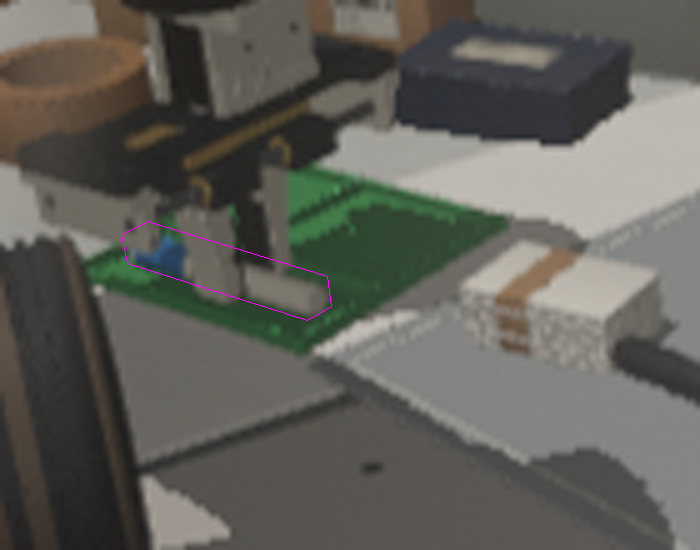

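move_arm --pt "1.0 0 0 -0.05 0 0 0" --pt "1.0 0 0 -0.1 0 0 0" --pt "1.0 0 0 -0.1 0 0 0" --pt "1.0 0 0 -0.1 0 0 0" --pt "1.0 0 0 -0.1 0 0 0" --pt "1.0 0 0 -0.1 0 0 0" --pt "1.0 0 0 -0.1 0 0 0" --pt "1.0 0 0 -0.1 0 0 0"

```text
clock: 25.5
tool_pos: [0.4083, 0.2947, -0.0171]
orientation: [-180.0, 0.0, -86.7]
force: [0.2, -0.7, 0.4]
opening: 0.0172
```

```bash
python3 - <<'E'
from show import *
o=sensors.get_obs();print(o["tool_pos"],o["force"],o["moment"],o["opening"])
b=snap("scene")
show(b,{"blue":np.array([408.8,312.6,3.3])},"pics/y10.png",100,160,180,220)
E
```

```text
[ 0.40830602  0.29468708 -0.01713704] [ 0.20867596 -0.74405516  0.44344979] [ 0.06740959 -0.06466909 -0.01222759] 0.017186559993207607
(540, 720, 3)
```

View pics/y10.png

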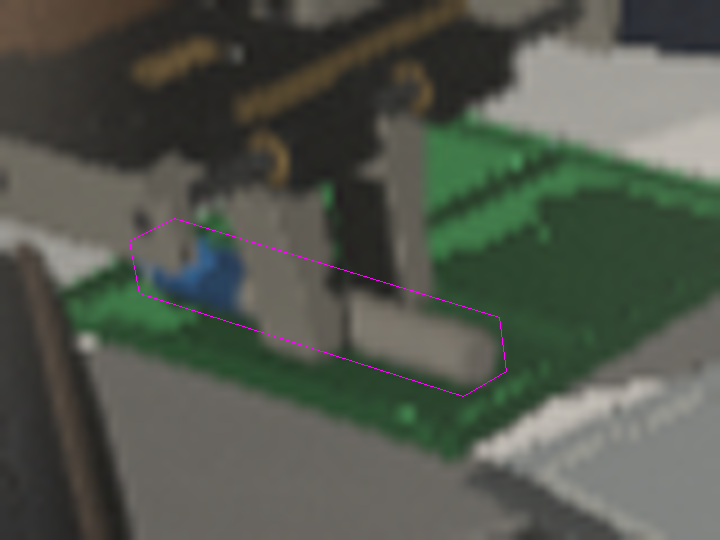

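move_arm --pt "3.4 0 0 0 0 0 0" --pt "3.4 0 0 0 0 0 0" --pt "3.4 0 0 0 0 0 0" --pt "3.4 0 0 0 0 0 0" --pt "3.4 0 0 0 0 0 0" --pt "3.4 0 0 -1.5 0 0 0" --pt "5.0 0 0 -4.5 0 0 0" --pt "6.0 0 0 -8.0 0 0 0"

```text
clock: 26.55
tool_pos: [0.4076, 0.294, 0.0631]
orientation: [179.9, -0.1, -86.7]
force: [0.5, 0.7, 0.6]
opening: 0.0488
```

```bash
python3 - <<'E'
from pl import *
json.dump([407.79,294.59,62.5,-86.71],open("cmd.json","w"))
plan([(5,8.2,[468.7,126.2,62,-82]),(3,8.2,[468.7,126.2,30,-82])])
from show import *
o=sensors.get_obs();print(o["tool_pos"],o["force"],o["opening"])
b=snap("scene")
show(b,{"blue":np.array([408.8,312.6,3.3])},"pics/y11.png",100,140,240,240)
E
```

```text
[[8.2, 3.43, -1.02, 0.01, 0, 0, -0.016], [8.2, 6.86, -2.05, 0.02, 0, 0, -0.033], [8.2, 10.3, -3.07, 0.03, 0, 0, -0.049], [8.2, 13.73, -4.09, 0.04, 0, 0, -0.066], [8.2, 17.16, -5.11, 0.05, 0, 0, -0.082], [8.2, 17.16, -5.11, 1.12, 0, 0, -0.082], [8.2, 17.16, -5.11, 2.18, 0, 0, -0.082], [8.2, 17.16, -5.11, 3.25, 0, 0, -0.082]]
end [468.65 126.21  30.   -82.01]
[0.40760409 0.29398171 0.06309223] [0.46123654 0.70018138 0.57403075] 0.048830091072864415
(500, 700, 3)
```

View pics/y11.png

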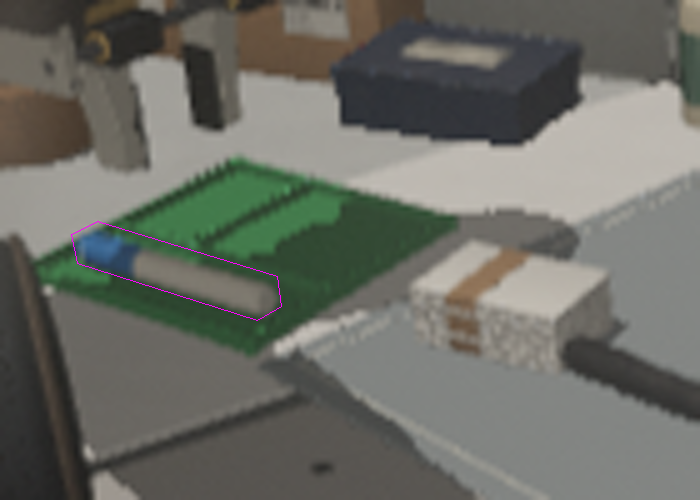

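move_arm --pt "8.2 3.43 -1.02 0.01 0 0 -0.016" --pt "8.2 6.86 -2.05 0.02 0 0 -0.033" --pt "8.2 10.3 -3.07 0.03 0 0 -0.049" --pt "8.2 13.73 -4.09 0.04 0 0 -0.066" --pt "8.2 17.16 -5.11 0.05 0 0 -0.082" --pt "8.2 17.16 -5.11 1.12 0 0 -0.082" --pt "8.2 17.16 -5.11 2.18 0 0 -0.082" --pt "8.2 17.16 -5.11 3.25 0 0 -0.082"

```text
clock: 27.6
tool_pos: [0.4689, 0.1268, 0.0295]
orientation: [180.0, -0.0, -81.9]
force: [0.2, -0.3, -0.2]
opening: 0.0818
```

```bash
python3 - <<'E'
from show import *
o=sensors.get_obs();print(o["tool_pos"],o["force"],o["opening"])
a=snap("top");b=snap("scene")
R=pickle.load(open("R.pkl","rb"))
show(b,{"card":R["card"],"black":R["black"]},"pics/z1.png",170,130,290,230)
show(a,{"blue":np.array([408.8,312.6,3.3]),"green":R["green"],"card":R["card"]},"pics/z2.png",100,150,240,260)
E
```

```text
[0.4688765  0.12681112 0.02945752] [ 0.24827983 -0.27033379 -0.22076719] 0.08183119411368342
(500, 600, 3)
(550, 700, 3)
```

View pics/z1.png

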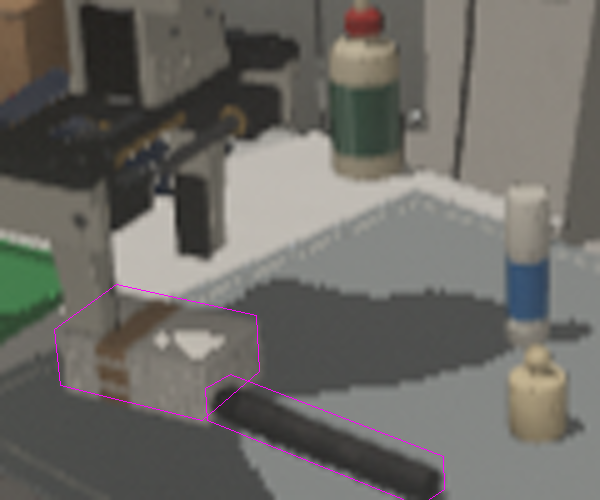

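View pics/z2.png

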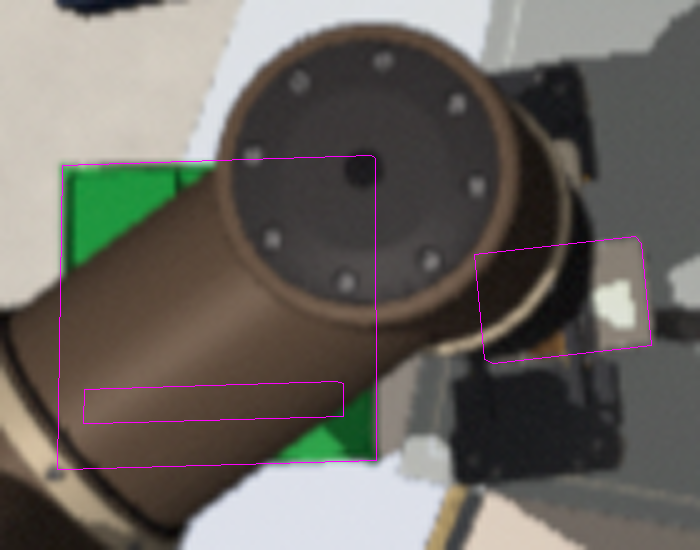

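move_arm --pt "8.2 0 0 0.8 0 0 0" --pt "8.2 0 0 1.6 0 0 0" --pt "8.2 0 0 2.4 0 0 0" --pt "8.2 0 0 3.2 0 0 0" --pt "8.2 0 0 3.8 0 0 0" --pt "8.2 0 0 4.2 0 0 0" --pt "8.2 0 0 4.4 0 0 0" --pt "8.2 0 0 4.4 0 0 0"

```text
clock: 28.7
tool_pos: [0.4693, 0.1263, -0.0137]
orientation: [180.0, -0.0, -82.0]
force: [-0.0, -0.3, -0.2]
opening: 0.0818
```

move_arm --pt "4.5 0 0 0 0 0 0" --pt "4.5 0 0 0 0 0 0" --pt "4.5 0 0 0 0 0 0" --pt "4.5 0 0 0 0 0 0" --pt "4.5 0 0 0 0 0 0" --pt "4.5 0 0 -0.5 0 0 0" --pt "4.5 0 0 -2 0 0 0" --pt "4.5 0 0 -4 0 0 0"

```text
clock: 29.7
tool_pos: [0.4691, 0.1262, 0.0266]
orientation: [180.0, -0.0, -82.0]
force: [-0.2, 0.2, -1.4]
opening: 0.0545
```

```bash
python3 - <<'E'
from show import *
o=sensors.get_obs();print(o["tool_pos"],o["force"],o["opening"])
b=snap("scene")
R=pickle.load(open("R.pkl","rb"))
show(b,{"card":R["card"],"black":R["black"]},"pics/z3.png",170,130,290,230)
E
```

```text
[0.46908579 0.12615705 0.02659834] [-0.1609919   0.19928258 -1.39261398] 0.05448153473785051
(500, 600, 3)
```

View pics/z3.png

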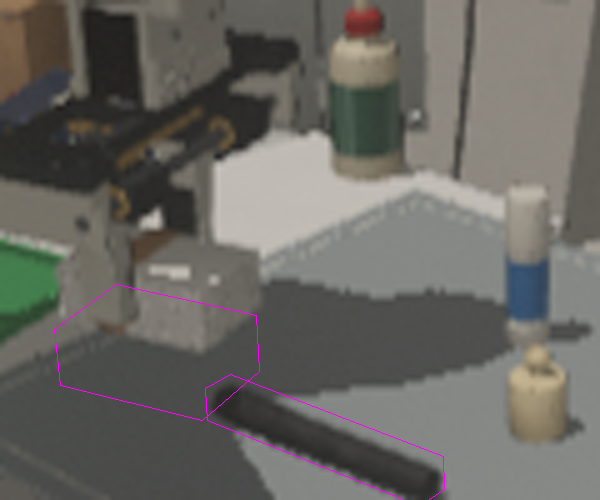

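```bash
python3 - <<'E'
from pl import *
json.dump([468.65,126.21,26,-82.01],open("cmd.json","w"))
q=[489.8,287.9,0,-86.7]
plan([(8,4.5,[*q[:2],26,q[3]]),(4,4.5,[*q[:2],-6,q[3]]),(3,4.5,[*q[:2],-13,q[3]]),(1,4.5,None)])
E
```

```text
[[4.5, -1.96, -0.54, 0.0, 0, 0, 0.01], [4.5, -3.93, -1.09, 0.0, 0, 0, 0.02], [4.5, -5.89, -1.63, 0.0, 0, 0, 0.031], [4.5, -7.86, -2.17, 0.0, 0, 0, 0.041], [4.5, -9.82, -2.71, 0.0, 0, 0, 0.051], [4.5, -11.79, -3.26, 0.0, 0, 0, 0.061], [4.5, -13.75, -3.8, 0.0, 0, 0, 0.072], [4.5, -15.72, -4.34, 0.0, 0, 0, 0.082]]
[[4.5, 0.0, 0.0, 0.8, 0, 0, 0.0], [4.5, 0.0, 0.0, 1.6, 0, 0, 0.0], [4.5, 0.0, 0.0, 2.4, 0, 0, 0.0], [4.5, 0.0, 0.0, 3.2, 0, 0, 0.0], [4.5, 0.0, 0.0, 3.43, 0, 0, 0.0], [4.5, 0.0, 0.0, 3.67, 0, 0, 0.0], [4.5, 0.0, 0.0, 3.9, 0, 0, 0.0], [4.5, 0.0, 0.0, 3.9, 0, 0, 0.0]]
end [489.78 287.92 -13.   -86.71]
```

move_arm --pt "4.5 -1.96 -0.54 0.0 0 0 0.01" --pt "4.5 -3.93 -1.09 0.0 0 0 0.02" --pt "4.5 -5.89 -1.63 0.0 0 0 0.031" --pt "4.5 -7.86 -2.17 0.0 0 0 0.041" --pt "4.5 -9.82 -2.71 0.0 0 0 0.051" --pt "4.5 -11.79 -3.26 0.0 0 0 0.061" --pt "4.5 -13.75 -3.8 0.0 0 0 0.072" --pt "4.5 -15.72 -4.34 0.0 0 0 0.082"

```text
clock: 30.75
tool_pos: [0.4904, 0.2894, 0.0263]
orientation: [180.0, -0.0, -86.7]
force: [0.1, -0.1, -1.5]
opening: 0.0547
```

move_arm --pt "4.5 0.0 0.0 0.8 0 0 0.0" --pt "4.5 0.0 0.0 1.6 0 0 0.0" --pt "4.5 0.0 0.0 2.4 0 0 0.0" --pt "4.5 0.0 0.0 3.2 0 0 0.0" --pt "4.5 0.0 0.0 3.5 0 0 0.0" --pt "4.5 0.0 0.0 3.7 0 0 0.0" --pt "4.5 0.0 0.0 3.85 0 0 0.0" --pt "4.5 0.0 0.0 3.85 0 0 0.0"

```text
clock: 31.75
tool_pos: [0.4903, 0.2881, -0.012]
orientation: [-180.0, 0.0, -86.7]
force: [-0.4, -0.4, -0.7]
opening: 0.055
```

```bash
python3 - <<'E'
from show import *
o=sensors.get_obs();print(o["tool_pos"],o["force"],o["opening"])
b=snap("scene")
R=pickle.load(open("R.pkl","rb"))
show(b,{"card":np.array([491.3,287.9,3.3])},"pics/z4.png",100,130,220,230)
E
```

```text
[ 0.49033941  0.28806176 -0.01204939] [-0.40476997 -0.43711233 -0.7400711 ] 0.05501133774567405
(500, 600, 3)
```

View pics/z4.png

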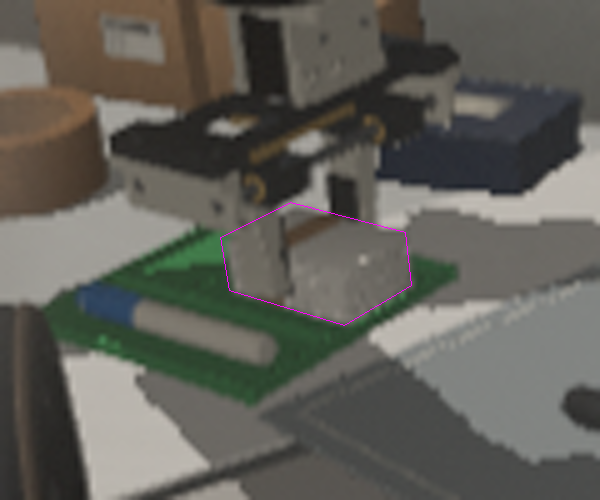

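move_arm --pt "4.5 0 0 0.08 0 0 0" --pt "7.0 0 0 0.08 0 0 0" --pt "7.0 0 0 0.08 0 0 0" --pt "7.0 0 0 0.08 0 0 0" --pt "7.0 0 0 0.08 0 0 0" --pt "7.0 0 0 -2.0 0 0 0" --pt "7.0 0 0 -7.0 0 0 0" --pt "6.0 0 0 -12.5 0 0 0"

```text
clock: 32.8
tool_pos: [0.4898, 0.2875, 0.1136]
orientation: [179.9, -0.1, -86.7]
force: [1.1, 0.9, 0.2]
opening: 0.0648
```

```bash
python3 - <<'E'
from pl import *
json.dump([489.78,287.92,112.5,-86.71],open("cmd.json","w"))
plan([(8,6.0,[610.5,-7.8,100,-80])])
E
```

```text
[[6.0, 3.78, -1.29, 0.16, 0, 0, -0.015], [6.0, 7.55, -2.59, 0.31, 0, 0, -0.029], [6.0, 11.33, -3.88, 0.47, 0, 0, -0.044], [6.0, 15.11, -5.18, 0.62, 0, 0, -0.059], [6.0, 18.89, -6.47, 0.78, 0, 0, -0.073], [6.0, 22.66, -7.77, 0.94, 0, 0, -0.088], [6.0, 26.44, -9.06, 1.09, 0, 0, -0.102], [6.0, 30.22, -10.35, 1.25, 0, 0, -0.117]]
end [610.45  -7.84 100.   -80.01]
```

move_arm --pt "6.0 3.78 -1.29 0.16 0 0 -0.015" --pt "6.0 7.55 -2.59 0.31 0 0 -0.029" --pt "6.0 11.33 -3.88 0.47 0 0 -0.044" --pt "6.0 15.11 -5.18 0.62 0 0 -0.059" --pt "6.0 18.89 -6.47 0.78 0 0 -0.073" --pt "6.0 22.66 -7.77 0.94 0 0 -0.088" --pt "6.0 26.44 -9.06 1.09 0 0 -0.102" --pt "6.0 30.22 -10.35 1.25 0 0 -0.117"

```text
clock: 33.8
tool_pos: [0.6115, -0.0089, 0.1004]
orientation: [-180.0, 0.0, -79.9]
force: [0.4, 0.2, 0.3]
opening: 0.0601
```

```bash
python3 - <<'E'
from show import *
o=sensors.get_obs();print(o["tool_pos"],o["force"],o["opening"])
a=snap("top");b=snap("scene")
R=pickle.load(open("R.pkl","rb"))
show(a,{"blue":np.array([408.8,312.6,3.3]),"green":R["green"],"card":np.array([491.3,287.9,3.3])},"pics/z5.png",100,160,200,260)
show(b,{"glue":R["glue"],"weight":R["weight"]},"pics/z6.png",220,100,340,220)
E
```

```text
[ 0.61152829 -0.00891376  0.10035321] [0.39077558 0.23487885 0.27081342] 0.06013123161164811
(500, 500, 3)
(480, 480, 3)
```

View pics/z5.png

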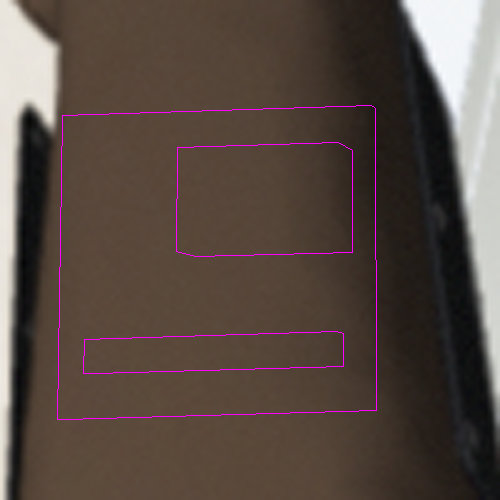

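View pics/z6.png

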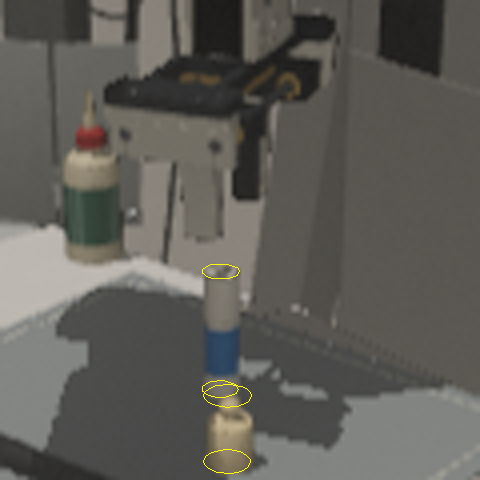

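move_arm --pt "6.0 0 0 1.3 0 0 0" --pt "6.0 0 0 2.6 0 0 0" --pt "6.0 0 0 4.0 0 0 0" --pt "6.0 0 0 5.3 0 0 0" --pt "6.0 0 0 6.6 0 0 0" --pt "6.0 0 0 7.8 0 0 0" --pt "6.0 0 0 8.6 0 0 0" --pt "6.0 0 0 8.9 0 0 0"

```text
clock: 34.9
tool_pos: [0.611, -0.0078, 0.0108]
orientation: [180.0, -0.0, -80.0]
force: [0.6, 0.7, -0.1]
opening: 0.06
```

```bash
python3 - <<'E'
from show import *
o=sensors.get_obs();print(o["tool_pos"],o["force"],o["opening"])
b=snap("scene")
show(b,{},"pics/z7.png",220,100,340,220)
E
```

```text
[ 0.61095109 -0.00776105  0.0107581 ] [ 0.56461514  0.73674873 -0.09855508] 0.0600052963667049
(480, 480, 3)
```

View pics/z7.png

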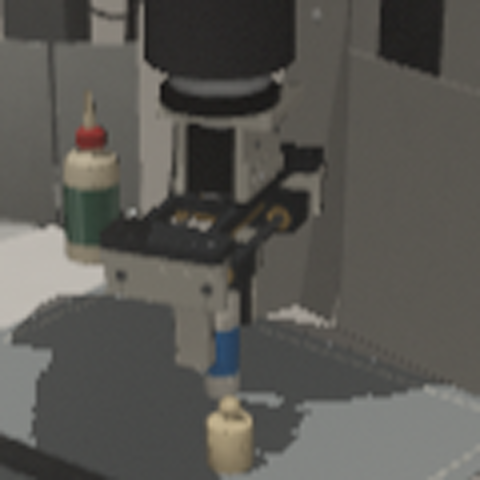

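move_arm --pt "1.0 0 0 0 0 0 0" --pt "1.0 0 0 0 0 0 0" --pt "1.0 0 0 0 0 0 0" --pt "1.0 0 0 0 0 0 0" --pt "1.0 0 0 0 0 0 0" --pt "1.0 0 0 0 0 0 0" --pt "1.0 0 0 -0.5 0 0 0" --pt "1.0 0 0 -2.0 0 0 0"

```text
clock: 35.95
tool_pos: [0.6105, -0.0078, 0.0313]
orientation: [179.9, -0.0, -80.0]
force: [0.8, 0.1, -0.3]
opening: 0.0238
```

```bash
python3 - <<'E'
from show import *
b=snap("scene")
show(b,{},"pics/z8.png",220,100,340,220)
from pl import *
json.dump([610.45,-7.84,31,-80.01],open("cmd.json","w"))
q=[485,370.7,0,-86.7]
plan([(4,1.0,[610,-7.8,95,-80]),(12,1,[*q[:2],95,q[3]])],save=True)
E
```

```text
(480, 480, 3)
[[1.0, 0.0, 0.01, -1.6, 0, 0, 0.0], [1.0, -0.01, 0.02, -3.2, 0, 0, 0.0], [1.0, -0.01, 0.03, -4.8, 0, 0, 0.0], [1.0, -0.01, 0.04, -6.4, 0, 0, 0.0], [1, -3.3, 0.52, -6.4, 0, 0, 0.01], [1, -6.59, 1.0, -6.4, 0, 0, 0.019], [1, -9.87, 1.48, -6.4, 0, 0, 0.029], [1, -13.16, 1.96, -6.4, 0, 0, 0.039]]
[[1, -3.27, 0.6, 0.0, 0, 0, 0.01], [1, -6.53, 1.21, 0.0, 0, 0, 0.019], [1, -9.8, 1.82, 0.0, 0, 0, 0.029], [1, -13.06, 2.42, 0.0, 0, 0, 0.039], [1, -16.33, 3.03, 0.0, 0, 0, 0.049], [1, -19.6, 3.64, 0.0, 0, 0, 0.058], [1, -22.86, 4.24, 0.0, 0, 0, 0.068], [1, -26.13, 4.85, 0.0, 0, 0, 0.078]]
end [485.   370.73  95.   -86.71]
```

View pics/z8.png

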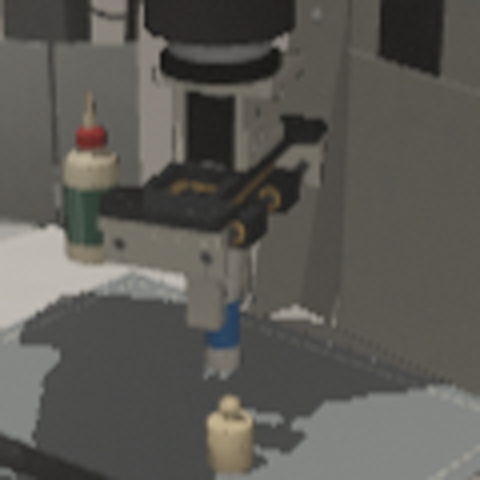

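move_arm --pt "1.0 0.0 0.01 -1.6 0 0 0.0" --pt "1.0 -0.01 0.02 -3.2 0 0 0.0" --pt "1.0 -0.01 0.03 -4.8 0 0 0.0" --pt "1.0 -0.01 0.04 -6.4 0 0 0.0" --pt "1.0 -3.3 0.52 -6.4 0 0 0.01" --pt "1.0 -6.59 1.0 -6.4 0 0 0.019" --pt "1.0 -9.87 1.48 -6.4 0 0 0.029" --pt "1.0 -13.16 1.96 -6.4 0 0 0.039"

```text
clock: 37.0
tool_pos: [0.5687, 0.1195, 0.0961]
orientation: [-180.0, 0.0, -82.2]
force: [0.2, -0.0, -0.7]
opening: 0.0236
```

move_arm --pt "1.0 -3.27 0.6 0.0 0 0 0.01" --pt "1.0 -6.53 1.21 0.0 0 0 0.019" --pt "1.0 -9.8 1.82 0.0 0 0 0.029" --pt "1.0 -13.06 2.42 0.0 0 0 0.039" --pt "1.0 -16.33 3.03 0.0 0 0 0.049" --pt "1.0 -19.6 3.64 0.0 0 0 0.058" --pt "1.0 -22.86 4.24 0.0 0 0 0.068" --pt "1.0 -26.13 4.85 0.0 0 0 0.078"

```text
clock: 38.0
tool_pos: [0.4851, 0.372, 0.0961]
orientation: [-180.0, 0.0, -86.7]
force: [0.9, -0.1, -0.7]
opening: 0.024
```

move_arm --pt "1.0 0 0 1.2 0 0 0" --pt "1.0 0 0 2.6 0 0 0" --pt "1.0 0 0 4.0 0 0 0" --pt "1.0 0 0 5.4 0 0 0" --pt "1.0 0 0 6.8 0 0 0" --pt "1.0 0 0 7.6 0 0 0" --pt "1.0 0 0 8.0 0 0 0" --pt "1.0 0 0 8.2 0 0 0"

```text
clock: 39.0
tool_pos: [0.4856, 0.371, 0.0134]
orientation: [-180.0, 0.0, -86.7]
force: [0.6, -0.0, -1.1]
opening: 0.0239
```

```bash
python3 - <<'E'
from show import *
o=sensors.get_obs();print(o["tool_pos"],o["force"],o["opening"])
b=snap("scene")
show(b,{"glue":[486.5,370.7]},"pics/z9.png",80,100,220,220)
E
```

```text
[0.48559464 0.37096915 0.01336944] [ 0.60821793 -0.03736801 -1.13216763] 0.02388709015346655
(480, 560, 3)
```

View pics/z9.png

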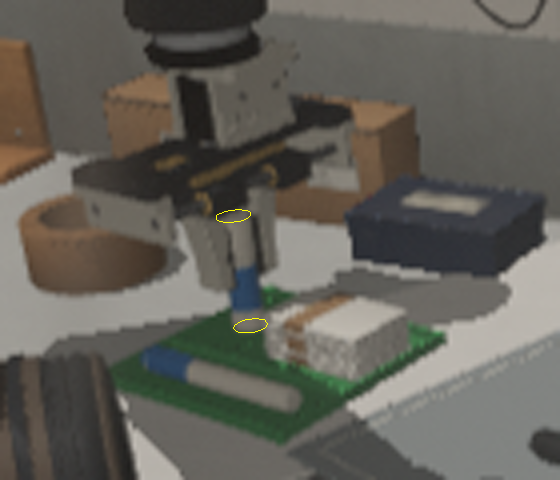

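move_arm --pt "1.0 0 0 0.1 0 0 0" --pt "1.0 0 0 0.17 0 0 0" --pt "1.0 0 0 0.17 0 0 0" --pt "1.0 0 0 0.17 0 0 0" --pt "4.5 0 0 0.17 0 0 0" --pt "4.5 0 0 0.17 0 0 0" --pt "4.5 0 0 0.17 0 0 0" --pt "4.5 0 0 0.17 0 0 0"

```text
clock: 40.05
tool_pos: [0.4855, 0.3709, 0.0117]
orientation: [-180.0, 0.0, -86.7]
force: [-0.7, 0.2, 0.0]
opening: 0.0448
```

move_arm --pt "4.5 0 0 -0.5 0 0 0" --pt "4.5 0 0 -2.0 0 0 0" --pt "4.5 0 0 -4.0 0 0 0" --pt "4.5 0 0 -6.0 0 0 0" --pt "4.5 0 0 -8.0 0 0 0" --pt "4.5 0 0 -10.0 0 0 0" --pt "4.5 0 0 -12.0 0 0 0" --pt "4.5 0 0 -14.0 0 0 0"

```text
clock: 41.05
tool_pos: [0.4856, 0.3709, 0.1537]
orientation: [-179.9, 0.1, -86.7]
force: [0.4, 0.3, -0.2]
opening: 0.0455
```

```bash
python3 - <<'E'
from show import *
o=sensors.get_obs();print(o["tool_pos"],o["force"],o["opening"])
b=snap("scene")
show(b,{"glue":[486.5,370.7]},"pics/za.png",80,100,220,220)
from pl import *
json.dump([485,370.7,151.3,-86.7],open("cmd.json","w"))
plan([(8,4.5,[470,0,155,-86.7])])
E
```

```text
[0.48557056 0.37092862 0.1537416 ] [ 0.43890129  0.25416263 -0.15591698] 0.04546375541476568
(480, 560, 3)
[[4.5, 4.62, 0.45, -0.05, 0, 0, 0.0], [4.5, 9.23, 0.91, -0.09, 0, 0, 0.0], [4.5, 13.85, 1.36, -0.14, 0, 0, 0.0], [4.5, 18.46, 1.82, -0.18, 0, 0, 0.0], [4.5, 23.08, 2.27, -0.23, 0, 0, 0.0], [4.5, 27.69, 2.72, -0.28, 0, 0, 0.0], [4.5, 32.31, 3.18, -0.32, 0, 0, 0.0], [4.5, 36.92, 3.63, -0.37, 0, 0, 0.0]]
end [ 4.7001e+02  2.0000e-02  1.5500e+02 -8.6700e+01]
```

View pics/za.png

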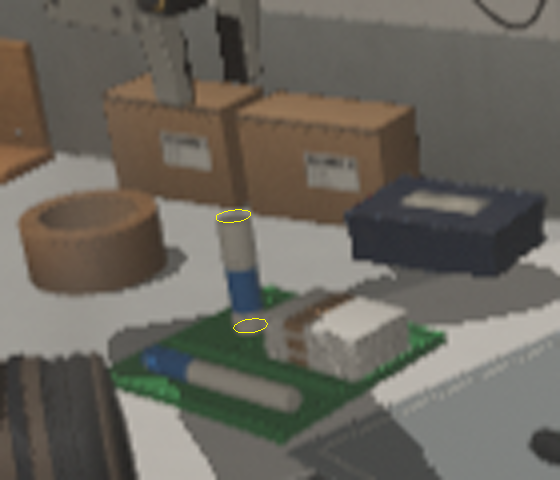

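move_arm --pt "4.5 4.62 0.45 0 0 0 0.0" --pt "4.5 9.23 0.91 0 0 0 0.0" --pt "4.5 13.85 1.36 0 0 0 0.0" --pt "4.5 18.46 1.82 0 0 0 0.0" --pt "4.5 23.08 2.27 0 0 0 0.0" --pt "4.5 27.69 2.72 0 0 0 0.0" --pt "4.5 32.31 3.18 0 0 0 0.0" --pt "4.5 36.92 3.63 0 0 0 0.0"

```text
clock: 42.1
tool_pos: [0.4706, -0.0012, 0.1528]
orientation: [-179.9, 0.0, -86.7]
force: [1.1, 0.1, -0.3]
opening: 0.0449
```

move_arm --pt "4.5 4 0 0 0 0 0" --pt "4.5 8 0 0 0 0 0" --pt "4.5 12 0 0 0 0 0" --pt "4.5 16 0 0 0 0 0" --pt "4.5 20 0 0 0 0 0" --pt "4.5 24 0 0 0 0 0" --pt "4.5 28 0 0 0 0 0" --pt "4.5 31 0 0 0 0 0"

```text
clock: 43.1
tool_pos: [0.4886, -0.311, 0.1526]
orientation: [-179.9, -0.0, -86.7]
force: [0.3, 0.1, 0.2]
opening: 0.0452
```

```bash
python3 - <<'E'
from show import *
a=snap("top","pics/tf.png");b=snap("scene","pics/sf.png")
R=pickle.load(open("R.pkl","rb"))
show(a,{"blue":np.array([408.8,312.6,3.3]),"green":R["green"],"card":np.array([491.3,287.9,3.3]),"glue":[486.5,370.7]},"pics/zb.png",100,160,200,260)
c=np.hstack([cv2.resize(x["frame"][:,:,::-1],(400,300)) for x in(a,b)]);cv2.imwrite("pics/zc.png",c)
E
```

```text
(500, 500, 3)
```

View pics/zb.png

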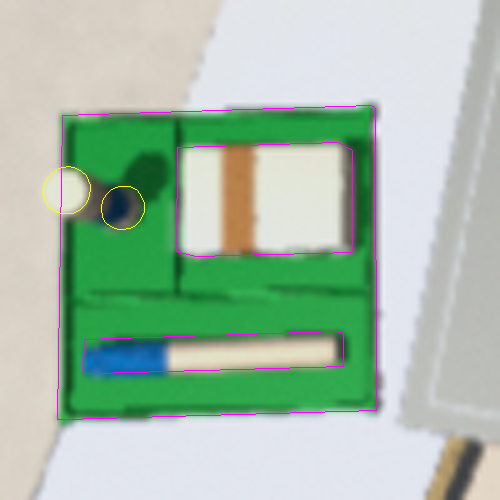

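View pics/zc.png

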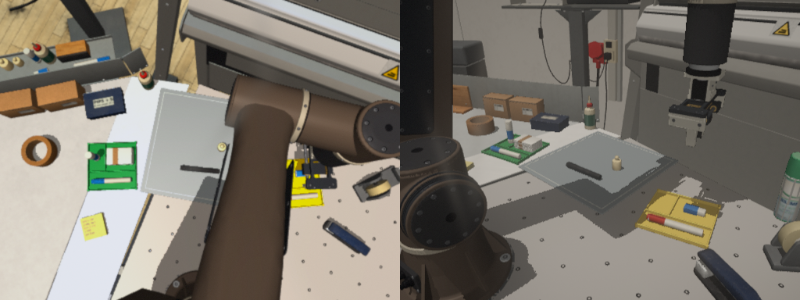

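```bash
python3 - <<'E'
from plant import job
print(job.close_job())
E
```

```text
the job is handed in; nothing more can be done
None
```

I made up both kits in the order you listed and handed the job in at about 43 s of robot time, with the arm clear of everything.

**Yellow tray:** The red marker is straight in the long bay, about 2–3 mm off the centre line on the far side. I left it rather than risk a second grasp. The eraser is centred in the square bay.

**Green tray:** The blue marker is in the long bay and the pack of cards is in the square bay. The glue stick is standing upright in the small bay. In the last top picture all three sit within about 2 mm of where they should be.

**Left alone:** The black marker and the brass weight look unmoved in the last pictures.

Things that did not go as expected:
- **Height reading:** the reported tool height was about 27 mm lower than the fingertips really were. My first grasp of the red marker closed on air above it. I worked out the offset from the pictures and used it for every later pick and placement.
- **Light contacts:** the wrist force twice rose to about 35 N. Once the fingertips seem to have touched the mat at the eraser. Once the blue marker or a fingertip seems to have touched the green tray, so I raised the tool 1 mm before letting go. The highest reading was 36.6 N. That is under the 120 N wrist limit and, I believe, only at the fingers or the held marker. Forces were only read at the end of each move, so a brief higher peak would not have shown.

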